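# Gauge the pump syringes and rack the syringes by barrel size

### The job

Zero-check the drop gauge by pressing its knob fully down onto the bare anvil and letting it spring back; then check the barrels of the two pump syringes, first the largest and then the second largest: lay it in the gauge's V-rest, let go, and press the foot gently down onto the barrel for about half a second. Leave every syringe from the bench lying in the graded rack, each in the notch of its own size, where the narrowing sides stop its barrel level with the rack line, with its middle between the two plates and its nozzle towards the gauge's side of the bench.

Things in the scene. Friction and masses are not known exactly. Their poses are not given: they have to be found in the camera images.
- rack: Fixed syringe rack, 280 x 78 mm, 53 mm high: two upright notched plates 6 mm thick (inner faces 46 mm apart, outer 58; fingers fit between) on a base plate 8 mm high. Origin: on the bench under its middle. Syringes lie across both plates along its x axis; the row of five V notches (sides 30 deg from vertical) runs along y, widest at y = +104 mm, then +40, -16, -62, -104.
- gauge: Fixed drop gauge: base x -60 to +105, y +-37 mm; V-rest (two V blocks, at x = -42 and +24 mm, tops 55 mm high, sides 30 deg from vertical) for a barrel along its x axis; anvil and vertical spindle at x = 0; column and arm on the +x side (arm x > -12 mm, 106 to 136 mm high). A barrel slides in along +x under the raised foot (underside 90 mm high). Origin: on the bench below the spindle.
- gauge_rest (a point): Middle of the 30 mm barrel when it lies in the V-rest, on its axis: 28 mm from the spindle to the -x side, 55 mm above the bench (a 25 mm barrel lies with its axis 5 mm lower). Axes as the gauge's. The flange end then sticks out at -x, free for the gripper (nothing of the gauge at x < -60 mm of its origin).
- gauge_foot (a joint): Travel of the gauge foot in m: 0 raised (its spring returns it there), growing as it is pressed down; 0.020 on a 30 mm barrel in the V-rest, 0.0275 on a 25 mm barrel, 0.051 (end stop) on the bare anvil. Spring 2 N at the top, 5 N at the bottom.
- gauge_knob (a point): Centre of the flat top of the round black knob (26 mm diameter) on the foot's spindle, 205 mm above the bench when raised; press it straight down from above with closed fingers.
- gauge_pad: The round steel foot (18 mm diameter, 5 mm thick) at the lower end of the spindle, below the knob. Its origin is 90 mm below its underside and moves down with it.
- cream_tube: Bystander lying before the syringes: white cream tube, 30 x 82 mm (long along its y axis), 20 mm high. Origin: on the bench under its middle.
- syringe_50: Empty capped 50 ml syringe (the largest, a pump syringe), clear barrel 30 mm in diameter and 125 mm long. Origin: middle of the barrel on its axis; x axis along the barrel towards the nozzle. A finger flange 45 x 30 mm closes the -x end of the barrel, the plunger's thumb disc stands 15 mm beyond, the nozzle 14 mm beyond the other end. Lies on the bench with its axis 15.0 mm high.
- nozzle_50 (a point): Tip of the nozzle of the 50 ml syringe, on its axis, 76.5 mm from the middle of the barrel.
- slot_50 (a point): In the rack's notch for the 30 mm barrel: the point midway between the two plates where the axis of that barrel rests on the V sides, 45 mm above the bench; in a wrong notch it would lie 3.5 mm or more too high or too low. Axes as the rack's (nozzle to +x).
- syringe_30: Empty capped 30 ml syringe (second largest, a pump syringe), clear barrel 25 mm in diameter and 115 mm long. Origin: middle of the barrel on its axis; x axis along the barrel towards the nozzle. A finger flange 38 x 25 mm closes the -x end of the barrel, the plunger's thumb disc stands 15 mm beyond, the nozzle 14 mm beyond the other end. Lies on the bench with its axis 12.5 mm high.
- nozzle_30 (a point): Tip of the nozzle of the 30 ml syringe, on its axis, 71.5 mm from the middle of the barrel.
- slot_30 (a point): In the rack's notch for the 25 mm barrel: the point midway between the two plates where the axis of that barrel rests on the V sides, 45 mm above the bench; in a wrong notch it would lie 3.5 mm or more too high or too low. Axes as the rack's (nozzle to +x).
- syringe_20: Empty capped 20 ml syringe (third), clear barrel 20.5 mm in diameter and 96 mm long. Origin: middle of the barrel on its axis; x axis along the barrel towards the nozzle. A finger flange 31 x 20.5 mm closes the -x end of the barrel, the plunger's thumb disc stands 15 mm beyond, the nozzle 14 mm beyond the other end. Lies on the bench with its axis 10.25 mm high. May be absent.
- nozzle_20 (a point): Tip of the nozzle of the 20 ml syringe, on its axis, 62.0 mm from the middle of the barrel.
- slot_20 (a point): In the rack's notch for the 20.5 mm barrel: the point midway between the two plates where the axis of that barrel rests on the V sides, 45 mm above the bench; in a wrong notch it would lie 3.5 mm or more too high or too low. Axes as the rack's (nozzle to +x).
- syringe_10: Empty capped 10 ml syringe (fourth), clear barrel 16 mm in diameter and 86 mm long. Origin: middle of the barrel on its axis; x axis along the barrel towards the nozzle. A finger flange 24 x 16 mm closes the -x end of the barrel, the plunger's thumb disc stands 15 mm beyond, the nozzle 14 mm beyond the other end. Lies on the bench with its axis 8.0 mm high. May be absent.
- nozzle_10 (a point): Tip of the nozzle of the 10 ml syringe, on its axis, 57.0 mm from the middle of the barrel.
- slot_10 (a point): In the rack's notch for the 16 mm barrel: the point midway between the two plates where the axis of that barrel rests on the V sides, 45 mm above the bench; in a wrong notch it would lie 3.5 mm or more too high or too low. Axes as the rack's (nozzle to +x).
- syringe_5: Empty capped 5 ml syringe (the smallest), clear barrel 12.5 mm in diameter and 78 mm long. Origin: middle of the barrel on its axis; x axis along the barrel towards the nozzle. A finger flange 19 x 12.5 mm closes the -x end of the barrel, the plunger's thumb disc stands 15 mm beyond, the nozzle 14 mm beyond the other end. Lies on the bench with its axis 6.25 mm high. May be absent.
- nozzle_5 (a point): Tip of the nozzle of the 5 ml syringe, on its axis, 53.0 mm from the middle of the barrel.
- slot_5 (a point): In the rack's notch for the 12.5 mm barrel: the point midway between the two plates where the axis of that barrel rests on the V sides, 45 mm above the bench; in a wrong notch it would lie 3.5 mm or more too high or too low. Axes as the rack's (nozzle to +x).
Not all that is in view belongs to the job. Leave any purple look-alike of the syringe_10 alone.

How it is judged:
On the way, in this order (a step that is already met when the one before it is completed fails the run):
1. the gauge foot is pressed down to the bare anvil (value of joint gauge_foot above 0.0485 m), for 0.2 s.
2. the foot is back up (value of joint gauge_foot below 0.006 m), for 0.1 s.
3. the largest syringe lies free in the V-rest and the foot is pressed onto its barrel (value of joint gauge_foot between 0.0175 and 0.0225 m and contact force between gauge_pad and syringe_50 above 1 N and x of syringe_50 in the frame of gauge_rest between -0.02 and 0.04 m and y of syringe_50 in the frame of gauge_rest between -0.004 and 0.004 m and angle between the x axis of syringe_50 and the x axis of gauge_rest, either way round below 0.06 rad and contact force between the fingers and syringe_50 below 0.5 N), for 0.3 s.
4. the second largest syringe lies free in the V-rest and the foot is pressed onto its barrel (value of joint gauge_foot between 0.025 and 0.03 m and contact force between gauge_pad and syringe_30 above 1 N and x of syringe_30 in the frame of gauge_rest between -0.02 and 0.04 m and y of syringe_30 in the frame of gauge_rest between -0.004 and 0.004 m and angle between the x axis of syringe_30 and the x axis of gauge_rest, either way round below 0.06 rad and contact force between the fingers and syringe_30 below 0.5 N), for 0.3 s.
At the end, for the whole second after the job is handed in: Every syringe present rests in the notch of its own size: middle of the barrel within 20 mm of the notch's mid-point along the rack, within 3 mm across and 2.2 mm in height, parallel to the notch within 0.06 rad, nozzle on the rack's +x side, at rest; the gauge foot is up (x of syringe_50 in the frame of slot_50 between -0.02 and 0.02 m and y of syringe_50 in the frame of slot_50 between -0.003 and 0.003 m and z of syringe_50 in the frame of slot_50 between -0.0022 and 0.0022 m and angle between the x axis of syringe_50 and the x axis of slot_50, either way round below 0.06 rad and x of nozzle_50 in the frame of slot_50 above 0.02 m and linear speed of each of syringe_50, syringe_30, syringe_20, syringe_10, syringe_5 below 0.02 m/s and x of syringe_30 in the frame of slot_30 between -0.02 and 0.02 m and y of syringe_30 in the frame of slot_30 between -0.003 and 0.003 m and z of syringe_30 in the frame of slot_30 between -0.0022 and 0.0022 m and angle between the x axis of syringe_30 and the x axis of slot_30, either way round below 0.06 rad and x of nozzle_30 in the frame of slot_30 above 0.02 m and x of syringe_20 in the frame of slot_20 between -0.02 and 0.02 m and y of syringe_20 in the frame of slot_20 between -0.003 and 0.003 m and z of syringe_20 in the frame of slot_20 between -0.0022 and 0.0022 m and angle between the x axis of syringe_20 and the x axis of slot_20, either way round below 0.06 rad and x of nozzle_20 in the frame of slot_20 above 0.02 m and x of syringe_10 in the frame of slot_10 between -0.02 and 0.02 m and y of syringe_10 in the frame of slot_10 between -0.003 and 0.003 m and z of syringe_10 in the frame of slot_10 between -0.0022 and 0.0022 m and angle between the x axis of syringe_10 and the x axis of slot_10, either way round below 0.06 rad and x of nozzle_10 in the frame of slot_10 above 0.02 m and x of syringe_5 in the frame of slot_5 between -0.02 and 0.02 m and y of syringe_5 in the frame of slot_5 between -0.003 and 0.003 m and z of syringe_5 in the frame of slot_5 between -0.0022 and 0.0022 m and angle between the x axis of syringe_5 and the x axis of slot_5, either way round below 0.06 rad and x of nozzle_5 in the frame of slot_5 above 0.02 m and value of joint gauge_foot below 0.004 m); the robot touches nothing.
It fails at once if the gauge foot is rammed onto a syringe (over 60 N) (contact force between gauge_pad and syringe_50 above 60 N or contact force between gauge_pad and syringe_30 above 60 N).
Of syringe_20, syringe_10, syringe_5 only 1 to 3 are there at a start; the rules pass over those that are not, and their reading is None.
At some moment in a run one of syringe_50, syringe_30, syringe_20, syringe_10, syringe_5 may be knocked a few centimetres aside while the robot is not near it.
Once in a run the grip may slacken for a moment while it holds something.
It also fails if it takes over 210 s, if anything falls off the work surface, if the arm or the gripper's body presses on something with over 40 N, if the wrist force passes 120 N, or if a joint passes its speed limit or range.

### The arm

A 7-joint arm with a two-finger parallel gripper is mounted at the origin on the work surface; the furniture and walls round the work are solid. World frame = base frame: x ahead of the robot, y to its left, z up, the work surface at z = 0. Lengths are in m, angles in rad, forces in N, time in s.
With the tool pointing down it reaches from about 0.425 to 0.925 m from the base axis. Payload 6.8 kg.
Tool frame: the origin (TCP) lies on the mounting face of the last link; the fingertips stand 173 mm ahead of it and the grasp point (between the pads) lies 155 mm ahead of it; z points along the fingers, y is the line along which they close (so a half turn about z gives the same grasp; the last joint's range is limited). The gripper opens to 85 mm and grips with 20 to 120 N. Pads are 22 mm wide; open, the fingers measure 114 mm over their backs; the gripper's body (76 mm by 85 mm) begins 54 mm behind the grasp point. The pads swing forward as they close: fully open they stand 13 mm farther back than shut.
Start: joints at [1.193, 0.477, 0.022, 1.555, -0.011, 1.109, -0.083], TCP at [0.18, -0.651, 0.405] pointing down, gripper open.
Joint ranges: [-2.96, 2.96], [-0.34, 2.1], [-1.41, 1.46], [0.24, 2.44], [-1.37, 4.51], [0.17, 1.92], [-2.96, 2.96]. Speed limits (rad/s): [2.39, 2.39, 3.14, 3.14, 3.14, 3.14, 3.14].

### API

Orientations are given as a unit quaternion [w, x, y, z].
In Python, from station import bot gives the robot as it stands. The module is installed in compiled form; this text tells all that it offers.
- The arm moves only by the shell command python3 -m pendant 'ROWS' [FORCE]. ROWS is JSON, a list of rows, each a list of 5 numbers: the finger opening in m, from 0 to 0.0854, then the shift along the tool's x, y, z in m, then the turn about the tool's z in degrees. In form: [[jaw, x, y, z, yaw], ...]. A call has 1 to 12 rows; each row shifts and turns the commanded pose from where the row before left it, along the tool's axes as they then stand; what a row does not reach is not made up. A row lasts 1/12 s, in which the tool goes at most 41.7 mm and 7.16 degrees, less where a joint would pass 70% of its speed; a pose out of reach is approached as far as the arm can. A call with a gripper value outside its range is refused whole. The fingers move at their own pace and stop on an object; FORCE is the grip in N (left out, the last holds). Time passes only in rows, so rows that do not move let the fingers close. It gives the time, the measured TCP pose, the force, the opening and the grip force at its end, in the units of the state.
- bot.get_obs(): the state, without advancing time (a new reading comes with each control period).
- bot.read_camera(name): name is "scene" or "side" or "wrist"; returns (picture, depth): 480x640x3 uint8, blue, green, red; 480x640 float32, m along the optical axis (not along the pixel's ray), 0 where there is no reading.
- bot.camera_model(name): a dict with "intrinsics" (3x3 intrinsics, pixels), "R" (3x3) and "t" (3): a world point X has camera coordinates R X + t. Camera axes: x right, y down, z forward; pixel columns grow to the right and rows downward; lengths in m; the calibration is good to about 2 mm. A picture is of the moment at which its call begins: read the wrist's pose just before it. camera_model takes no time and is no camera call; for the wrist camera it gives the pose at the moment of the call.
- bot.hand_in(): hands the job in; it is judged then, once.
Trained networks look in the newest picture that a camera, given by its name, has taken for a name from the list of things; names that differ only in an ending like _2 or _b are one class to them, and where a whole thing is asked for, a point or a joint stands for the part that bears it (a point fixed in the world has none). Each returns a list of dicts, best first, with "score" (0 to 1); they miss things now and then, are a little off and sometimes report something else, mostly with a low value. They report only what shows in the picture. A call takes as long as a camera call. They do not tell look-alikes from the thing itself.
- bot.boxes_of(name, camera): "at" ([column, row] in pixels, amid what is visible of it).
- bot.trace(name, camera): "mask" (480x640 bool, what is visible of it) and "at" ([column, row] in pixels, amid what is visible of it).
- bot.pinpoint(name, camera): "at" ([column, row] in pixels: a listed point, or the origin of a listed thing).
The state is a dict: "t": time; "q": joint angles; "joint_vel": joint speeds; "joint_torque": joint torques, N m; "eef_pos": TCP position; "tool_rot": TCP orientation; "contact_force": force on the tool from outside, world axes, zero at the start; "torque": the same for the moment, N m; "gripper_width": opening from 0.0 (shut) to 1.0 (fully open); "grasp_force": force on a finger pad.
Only numpy, scipy, OpenCV 4.12 (cv2) and the standard library are available. Lean on these libraries where they do the work, as an engineer would, in place of code of your own. Each camera call takes 0.05 s, during which the arm holds its last target. There are 200 camera calls.

## Working session

There is one attempt and no reset: what is moved stays moved. The work goes in short steps, Python scripts to look and compute and a shell command to move; the robot and the scene stay as the last step left them, time stands still between calls to the robot, and variables do not carry over. Pictures are saved under pics/ and viewed, at most 14 in all, crops included, and the job is handed in when it is done.

```bash
mkdir -p pics
cat > h.py <<'E'
import numpy as np, cv2
from station import bot
from scipy.spatial.transform import Rotation as Rn
def cap(c,name=None):
    m=bot.camera_model(c); p,d=bot.read_camera(c)
    if name: cv2.imwrite(f'pics/{name}.png',p)
    return m,p,d
def ray(m,uv,z=None,depth=None):
    K,R,t=[np.array(m[k]) for k in('intrinsics','R','t')]
    r=np.linalg.inv(K)@[uv[0],uv[1],1]
    C=-R.T@t; w=R.T@r
    s=depth if depth is not None else (z-C[2])/w[2]
    return C+s*w
def cloud(m,d,mask):
    v,u=np.nonzero(mask&(d>0)); K,R,t=[np.array(m[k]) for k in('intrinsics','R','t')]
    r=np.linalg.inv(K)@np.c_[u,v,np.ones(len(u))].T*d[v,u]
    return (R.T@(r-t[:,None])).T
def st():
    o=bot.get_obs(); R=Rn.from_quat(np.roll(o['tool_rot'],-1)).as_matrix()
    return o,np.array(o['eef_pos']),R
E
python3 - <<'E'
from h import *
o,p,R=st(); print(o['t'],p,R.round(3).tolist(),o['q'])
for c in('scene','side','wrist'):
    m,pic,d=cap(c,'a_'+c); print(c,(-np.array(m['R']).T@m['t']).round(3),(d>0).mean())
    if c=='wrist':continue
    for n in['rack','gauge','cream_tube','gauge_knob','gauge_rest','slot_50','slot_5','syringe_50','syringe_30','syringe_20','syringe_10','syringe_5','nozzle_50','nozzle_30','nozzle_20','nozzle_10','nozzle_5']:
        r=bot.pinpoint(n,c); print(n,[(np.round(x['at']).tolist(),round(x['score'],2)) for x in r[:3]])
E
```

```text
0.0 [ 0.17986732 -0.65030619  0.4037237 ] [[0.964, 0.267, -0.001], [0.267, -0.964, 0.002], [-0.0, -0.002, -1.0]] [ 1.19286774  0.47780943  0.02234719  1.55644108 -0.01153548  1.10933759
 -0.0830827 ]
scene [ 0.149 -0.56   0.946] 0.9959147135416667
rack [([419.0, 403.0], 0.72), ([368.0, 423.0], 0.55), ([345.0, 313.0], 0.37)]
gauge [([259.0, 200.0], 0.91), ([320.0, 284.0], 0.16)]
cream_tube [([274.0, 308.0], 0.76), ([420.0, 402.0], 0.63), ([449.0, 370.0], 0.34)]
gauge_knob [([251.0, 122.0], 0.58)]
gauge_rest [([266.0, 191.0], 0.95)]
slot_50 [([429.0, 388.0], 0.93), ([401.0, 401.0], 0.92), ([450.0, 368.0], 0.84)]
slot_5 [([429.0, 388.0], 0.93), ([401.0, 401.0], 0.92), ([450.0, 368.0], 0.84)]
syringe_50 [([402.0, 285.0], 0.76), ([308.0, 365.0], 0.73), ([298.0, 266.0], 0.69)]
syringe_30 [([402.0, 285.0], 0.76), ([308.0, 365.0], 0.73), ([298.0, 266.0], 0.69)]
syringe_20 [([402.0, 285.0], 0.76), ([308.0, 365.0], 0.73), ([298.0, 266.0], 0.69)]
syringe_10 [([402.0, 285.0], 0.76), ([308.0, 365.0], 0.73), ([298.0, 266.0], 0.69)]
syringe_5 [([402.0, 285.0], 0.76), ([308.0, 365.0], 0.73), ([298.0
[... 989 characters left out ...]
([312.0, 302.0], 0.98), ([294.0, 272.0], 0.79), ([324.0, 271.0], 0.76)]
syringe_10 [([312.0, 302.0], 0.98), ([294.0, 272.0], 0.79), ([324.0, 271.0], 0.76)]
syringe_5 [([312.0, 302.0], 0.98), ([294.0, 272.0], 0.79), ([324.0, 271.0], 0.76)]
nozzle_50 [([286.0, 257.0], 0.68), ([344.0, 263.0], 0.65), ([304.0, 291.0], 0.59)]
nozzle_30 [([286.0, 257.0], 0.68), ([344.0, 263.0], 0.65), ([304.0, 291.0], 0.59)]
nozzle_20 [([286.0, 257.0], 0.68), ([344.0, 263.0], 0.65), ([304.0, 291.0], 0.59)]
nozzle_10 [([286.0, 257.0], 0.68), ([344.0, 263.0], 0.65), ([304.0, 291.0], 0.59)]
nozzle_5 [([286.0, 257.0], 0.68), ([344.0, 263.0], 0.65), ([304.0, 291.0], 0.59)]
wrist [ 0.257 -0.631  0.374] 0.9961588541666667
```

```bash
python3 -c "
import cv2;a=cv2.imread('pics/a_scene.png');print(a.shape)"
```

```text
(480, 640, 3)
```

View pics/a_scene.png

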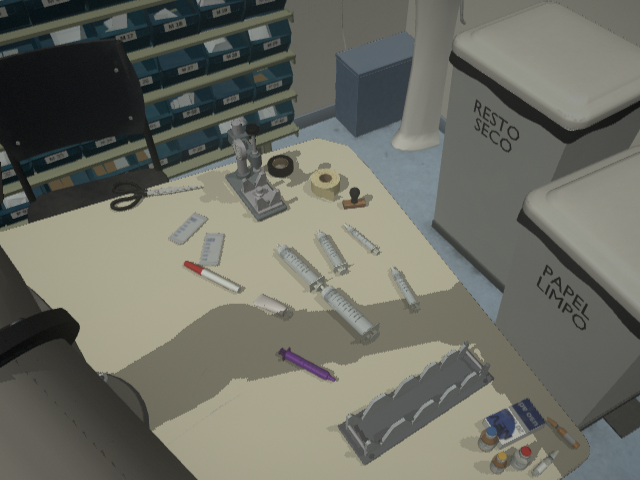

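View pics/a_side.png

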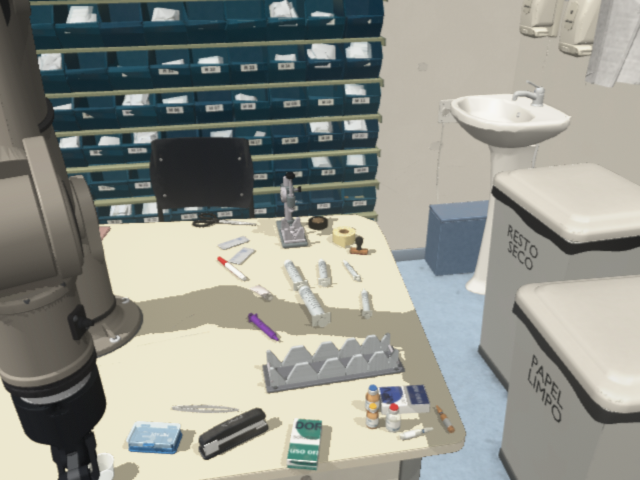

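The scene picture shows five clear syringes at (300,266), (350,312), (330,252), (361,238) and (403,287). The purple look-alike is at (307,364), the gauge at (255,180) and the rack at (418,405). So all three optional syringes are present.

```bash
cat >> h.py <<'E'
def rect(P):
    (c,s,a)=cv2.minAreaRect(P[:,:2].astype(np.float32)*1000); 
    if s[0]<s[1]: s=s[::-1]; a+=90
    return np.round(c,1).tolist(),np.round(s,1).tolist(),round((a+90)%180-90,1)
def masks(c,n,m,d,smin=.25):
    seen=[]
    for x in bot.trace(n,c):
        if x['score']<smin: continue
        k=cv2.erode(x['mask'].astype(np.uint8),np.ones((3,3)))>0
        if k.sum()<20: k=x['mask']
        P=cloud(m,d,k)
        if len(P)<10: continue
        print(n,c,np.round(x['at']).tolist(),round(x['score'],2),len(P),'rect',rect(P),'z',np.percentile(P[:,2],[2,50,98]).round(4).tolist())
        seen.append((x,P))
    return seen
E
python3 - <<'E'
from h import *
for c in('scene','side'):
    m,pic,d=cap(c)
    for n in['syringe_50','rack','gauge','cream_tube','gauge_knob']: masks(c,n,m,d)
    for n,z in[('nozzle_50',.012),('gauge_knob',.205),('gauge_rest',.055),('slot_50',.045)]:
        for x in bot.pinpoint(n,c): print(n,np.round(x['at']).tolist(),round(x['score'],2),ray(m,x['at'],z).round(3).tolist())
E
```

```text
syringe_50 scene [334.0, 256.0] 0.92 353 rect ([566.2, 115.3], [109.5, 25.2], 79.9) z [0.0063, 0.017, 0.0219]
syringe_50 scene [304.0, 362.0] 0.9 339 rect ([394.5, -78.0], [99.1, 22.3], -60.1) z [0.0062, 0.0128, 0.0169]
syringe_50 scene [300.0, 268.0] 0.83 539 rect ([484.1, 112.5], [128.8, 31.0], -75.2) z [0.0099, 0.0212, 0.0262]
syringe_50 scene [358.0, 236.0] 0.82 157 rect ([638.6, 120.9], [101.0, 13.5], -78.5) z [0.004, 0.0092, 0.0136]
syringe_50 scene [407.0, 289.0] 0.75 266 rect ([637.7, -31.3], [112.8, 18.7], 85.1) z [0.0058, 0.0129, 0.0176]
syringe_50 scene [351.0, 315.0] 0.61 943 rect ([508.1, -32.8], [139.5, 40.8], -74.3) z [0.0109, 0.0254, 0.0309]
rack scene [414.0, 402.0] 0.7 6964 rect ([522.3, -240.1], [278.5, 78.0], 2.6) z [0.0034, 0.0082, 0.0514]
rack scene [300.0, 269.0] 0.68 581 rect ([484.8, 117.2], [139.3, 31.1], -77.0) z [0.0098, 0.0211, 0.0262]
gauge scene [250.0, 176.0] 0.86 2536 rect ([606.6, 663.2], [814.1, 111.9], 72.4) z [0.0094, 0.0338, 0.2016]
cream_tube scene [272.0, 306.0] 0.95 295 rect ([399.1, 58.9], [79.4, 24.4], -69.3) z [0.0008, 0.0127, 0.0186]
nozzl
[... 2090 characters left out ...]
9.0] 0.53 [0.654, 0.02, 0.012]
nozzle_50 [344.0, 263.0] 0.49 [0.632, 0.154, 0.012]
nozzle_50 [292.0, 238.0] 0.38 [0.513, 0.317, 0.012]
gauge_knob [288.0, 173.0] 0.54 [0.509, 0.34, 0.205]
gauge_knob [284.0, 260.0] 0.37 [0.446, -0.131, 0.205]
gauge_rest [294.0, 226.0] 0.57 [0.517, 0.307, 0.055]
gauge_rest [320.0, 269.0] 0.28 [0.553, 0.065, 0.055]
slot_50 [345.0, 352.0] 0.92 [0.55, -0.243, 0.045]
slot_50 [313.0, 353.0] 0.85 [0.486, -0.234, 0.045]
slot_50 [282.0, 360.0] 0.81 [0.423, -0.242, 0.045]
slot_50 [382.0, 346.0] 0.74 [0.628, -0.237, 0.045]
slot_50 [362.0, 349.0] 0.7 [0.585, -0.237, 0.045]
slot_50 [262.0, 295.0] 0.38 [0.401, -0.01, 0.045]
slot_50 [336.0, 372.0] 0.35 [0.521, -0.296, 0.045]
```

Identified: syringe_50 (508,-33), syringe_30 (486,112), syringe_20 (566,115), syringe_10 (638,-33) and syringe_5 (639,121) mm, all with the nozzle towards +y. The gauge x axis and the rack x axis both point along +y. First I go to the gauge.

```bash
python3 -m pendant '[[0,0.04,0,-0.006,0],[0,0.04,0,-0.006,0],[0,0.04,0,-0.006,0],[0,0.04,0,-0.006,0],[0,0.04,0,-0.006,0],[0,0.04,0,-0.006,0],[0,0.04,0,-0.006,0],[0,0.03,0,-0.006,0],[0,0,0,0,-7],[0,0,0,0,-7],[0,0,0,0,-7],[0,0,0,0,-7]]'
python3 -m pendant '[[0,0,0,0,-7],[0,0,0,0,-7],[0,0,0,0,-7],[0,0,0,0,-7],[0,0,0,0,-7],[0,0,0,0,-7],[0,0,0,0,-4.5],[0,0.04,0,0,0],[0,0.04,0,0,0],[0,0.04,0,0,0],[0,0.04,0,0,0],[0,0.04,0,0,0]]'
python3 -m pendant '[[0,0.04,0,0,0],[0,0.04,0,0,0],[0,0.04,0,0,0],[0,0.04,0,0,0],[0,0.04,0,0,0],[0,0.04,0,0,0],[0,0.04,0,0,0],[0,0.04,0,0,0],[0,0.04,0,0,0],[0,0.04,0,0,0],[0,0.04,0,0,0],[0,0,0,0,0]]'
```

```text
t: 3.85
eef_pos: [0.479, -0.5678, 0.4525]
tool_rot: [-0.0, 0.928, 0.373, -0.0]
contact_force: [-0.5, -1.4, 0.8]
gripper_width: 0.003
grasp_force: 0.0
t: 4.85
eef_pos: [0.4785, -0.3662, 0.4527]
tool_rot: [0.0, 0.707, 0.707, -0.0]
contact_force: [1.1, 0.7, -0.3]
gripper_width: 0.001
grasp_force: 0.0
t: 5.85
eef_pos: [0.4781, 0.0804, 0.4538]
tool_rot: [-0.001, 0.703, 0.711, 0.002]
contact_force: [0.1, 0.4, 0.8]
gripper_width: 0.002
grasp_force: 0.0
```

```bash
cat >> h.py <<'E'
def axfit(P):
    """barrel axis from cloud: PCA of xy"""
    c=np.median(P[:,:2],0); u,s,v=np.linalg.svd(P[:,:2]-P[:,:2].mean(0),full_matrices=False)
    return round(np.degrees(np.arctan2(v[0][1],v[0][0]))%180,1)
E
python3 - <<'E'
from h import *
o,p,R=st(); print(p,o['q'].round(2)); m,pic,d=cap('wrist','b'); c='wrist'
for n in['syringe_50','gauge','gauge_knob','gauge_pad']: 
    for x,P in masks(c,n,m,d): print(axfit(P))
for n,z in[('nozzle_50',.012),('gauge_knob',.205),('gauge_rest',.055),('syringe_50',.013)]:
        for x in bot.pinpoint(n,c): print(n,np.round(x['at']).tolist(),round(x['score'],2),ray(m,x['at'],z).round(3).tolist())
E
```

```text
[0.4780663  0.08035849 0.45377324] [ 0.32  0.17 -0.68  1.9   0.12  1.11 -0.39]
syringe_50 wrist [259.0, 312.0] 0.96 694 rect ([398.0, -77.2], [105.4, 19.5], -58.3) z [0.0089, 0.0151, 0.0174]
syringe_50 wrist [405.0, 164.0] 0.77 1570 rect ([564.3, 124.8], [121.8, 25.6], 86.4) z [0.011, 0.0191, 0.0215]
syringe_50 wrist [354.0, 276.0] 0.69 1963 rect ([517.7, -25.1], [149.1, 32.7], -76.5) z [0.0162, 0.0281, 0.031]
syringe_50 wrist [452.0, 286.0] 0.69 859 rect ([641.2, -29.7], [110.0, 18.6], 82.7) z [0.0087, 0.0148, 0.0172]
syringe_50 wrist [340.0, 162.0] 0.62 2353 rect ([494.3, 121.4], [141.0, 33.2], -84.4) z [0.0134, 0.0233, 0.0261]
syringe_50 wrist [466.0, 163.0] 0.56 651 rect ([642.2, 123.1], [100.7, 10.6], -80.5) z [0.0075, 0.0116, 0.0139]
118.7
84.2
104.1
80.1
98.5
100.2
gauge wrist [362.0, 3.0] 0.9 255 rect ([514.6, 279.6], [68.3, 2.9], 0.9) z [0.009, 0.0119, 0.0142]
0.9
gauge_knob wrist [466.0, 164.0] 0.41 838 rect ([642.8, 123.9], [103.4, 14.2], -82.2) z [0.0064, 0.0113, 0.0138]
99.9
gauge_pad wrist [326.0, 410.0] 0.41 403 rect ([560.5, -231.4], [169.0, 57.4], -1.0) z [0.0072, 0.0132, 0.0485]
gauge_pad wrist [360.0, 2.0] 0.37 268 rect ([514.0, 279.6], [69.0, 2.9], 0.9) z [0.0089, 0.0119, 0.0142]
8.0
0.9
nozzle_50 [462.0, 243.0] 0.96 [0.649, 0.026, 0.012]
nozzle_50 [327.0, 95.0] 0.84 [0.48, 0.192, 0.012]
nozzle_50 [286.0, 348.0] 0.63 [0.429, -0.126, 0.012]
nozzle_50 [410.0, 103.0] 0.61 [0.571, 0.185, 0.012]
nozzle_50 [462.0, 113.0] 0.58 [0.629, 0.176, 0.012]
syringe_50 [456.0, 288.0] 0.98 [0.648, -0.034, 0.013]
syringe_50 [403.0, 163.0] 0.82 [0.568, 0.121, 0.013]
syringe_50 [262.0, 317.0] 0.74 [0.4, -0.079, 0.013]
syringe_50 [355.0, 281.0] 0.69 [0.519, -0.025, 0.013]
syringe_50 [336.0, 161.0] 0.66 [0.492, 0.123, 0.013]
syringe_50 [464.0, 161.0] 0.62 [0.637, 0.125, 0.013]
```

View pics/b.png

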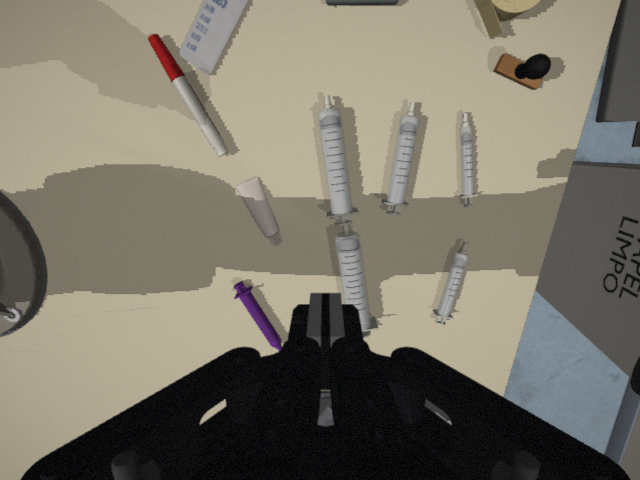

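Up in the image is +y. The syringes are at (354,276)=50, (340,162)=30, (405,164)=20, (452,286)=10 and (466,163)=5, with the purple one at (260,315). The gauge edge is just visible at (362,2).

```bash
python3 -m pendant '[[0,0.04,0.01,0,0],[0,0.04,0.01,0,0],[0,0.04,0.01,0,0],[0,0.04,0.004,0,0],[0,0,0,0,0],[0,0,0,0,0]]'
python3 - <<'E'
from h import *
o,p,R=st(); print(p,R.round(3).tolist(),o['q'].round(2)); m,pic,d=cap('wrist','c'); c='wrist'
for n in['gauge','gauge_knob']: 
    for x,P in masks(c,n,m,d):
        H=P[P[:,2]>.19]; print('top',len(H),H.mean(0).round(4) if len(H) else '')
        for lo,hi in((.004,.02),(.045,.06),(.1,.14)):
            B=P[(P[:,2]>lo)&(P[:,2]<hi)]
            if len(B)>20: print(lo,rect(B),B.min(0).round(3),B.max(0).round(3))
for n,z in[('gauge_knob',.205),('gauge_rest',.055)]:
        for x in bot.pinpoint(n,c): print(n,np.round(x['at']).tolist(),round(x['score'],2),ray(m,x['at'],z).round(4).tolist())
cap('side','c_side')
E
```

```text
t: 6.8
eef_pos: [0.513, 0.2343, 0.4525]
tool_rot: [-0.001, 0.706, 0.708, 0.0]
contact_force: [-0.9, -1.2, -1.2]
gripper_width: 0.002
grasp_force: 0.0
[0.51295738 0.23432523 0.4524767 ] [[-0.003, 1.0, -0.001], [1.0, 0.003, 0.001], [0.001, -0.001, -1.0]] [ 0.04  0.33 -0.73  1.73  0.24  1.17 -0.75]
gauge wrist [326.0, 76.0] 0.8 10621 rect ([513.6, 355.9], [154.5, 73.3], -89.5) z [0.0123, 0.0448, 0.2057]
gauge wrist [328.0, 408.0] 0.36 298 rect ([516.1, -56.8], [65.2, 14.2], 89.8) z [0.0113, 0.0289, 0.0314]
top 1727 [0.5139 0.3385 0.2045]
0.004 ([513.6, 355.9], [154.5, 73.3], -89.5) [0.476 0.279 0.009] [0.55  0.433 0.02 ]
0.045 ([514.0, 329.7], [76.0, 56.2], -88.9) [0.485 0.292 0.045] [0.542 0.368 0.057]
0.1 ([506.9, 366.7], [78.2, 40.2], 85.3) [0.489 0.327 0.108] [0.53  0.404 0.14 ]
top 0 
0.004 ([510.3, -84.4], [9.9, 3.0], -89.9) [ 0.509 -0.089  0.006] [ 0.512 -0.08   0.02 ]
gauge_knob wrist [327.0, 79.0] 0.62 1525 rect ([513.6, 338.4], [23.8, 23.0], 62.5) z [0.2028, 0.2049, 0.2063]
top 1525 [0.5138 0.3384 0.2048]
gauge_knob [426.0, 285.0] 0.65 [0.5812, 0.2118, 0.205]
gauge_knob [328.0, 75.0] 0.56 [0.5146, 0.3402, 0.205]
gauge_rest [327.0, 133.0] 0.88 [0.5153, 0.3065, 0.055]
gauge_rest [424.0, 348.0] 0.6 [0.6341, 0.0592, 0.055]
```

View pics/c.png

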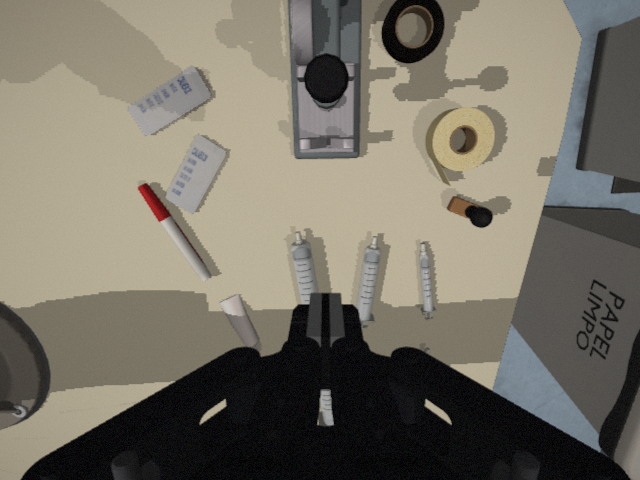

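```bash
python3 -c "
import cv2;a=cv2.imread('pics/c_side.png')[40:300,160:420];cv2.imwrite('pics/c_s2.png',cv2.resize(a,None,fx=2.3,fy=2.3,interpolation=cv2.INTER_CUBIC))"
```

```text
(no output)
```

View pics/c_s2.png

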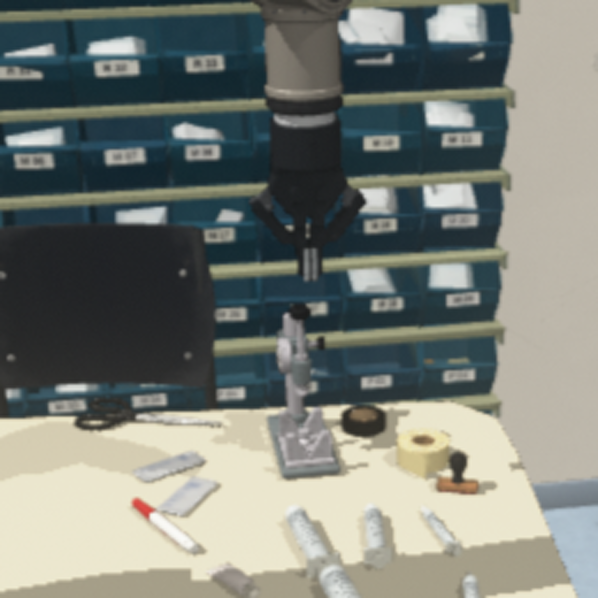

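The wrist picture shows the knob at (327,79), which gives (0.514, 0.3385). Now the zero-check.

```bash
python3 -m pendant '[[0,0.035,0.001,0,0],[0,0.035,0,0,0],[0,0.034,0,0,0],[0,0,0,0.035,0],[0,0,0,0.025,0],[0,0,0,0.01,0],[0,0,0,0.01,0],[0,0,0,0.01,0],[0,0,0,0.01,0],[0,0,0,0.01,0],[0,0,0,0.01,0],[0,0,0,0,0]]'
```

```text
t: 8.1
eef_pos: [0.5149, 0.3354, 0.3314]
tool_rot: [0.0, 0.708, 0.707, -0.0]
contact_force: [-0.2, -3.3, 4.3]
gripper_width: -0.0
grasp_force: 2.1
```

```bash
python3 -m pendant '[[0,0,0,0.003,0],[0,0,0,0.002,0],[0,0,0,0.001,0],[0,0,0,0,0]]'
```

```text
t: 8.43
eef_pos: [0.5148, 0.3357, 0.3275]
tool_rot: [0.001, 0.708, 0.707, 0.0]
contact_force: [-1.4, -4.4, 6.5]
gripper_width: -0.0
grasp_force: 3.5
```

```bash
python3 -m pendant '[[0,0,0,0.001,0],[0,0,0,0.001,0],[0,0,0,0.001,0],[0,0,0,0,0],[0,0,0,0,0]]'
```

```text
t: 8.85
eef_pos: [0.5147, 0.336, 0.3272]
tool_rot: [0.001, 0.708, 0.707, 0.001]
contact_force: [-6.0, -10.3, 26.1]
gripper_width: 0.001
grasp_force: 12.9
```

```bash
python3 -m pendant '[[0,0,0,0,0],[0,0,0,-0.01,0],[0,0,0,-0.015,0],[0,0,0,-0.02,0],[0,0,0,-0.02,0],[0,0,0,-0.02,0],[0,0,0,-0.015,0],[0,-0.04,0,0,0],[0,-0.04,0,0,0],[0,-0.04,0,0,0],[0,0,0,0,0]]'
python3 -m pendant '[[0,0,0,0.04,0],[0,0,0,0.04,0],[0,0,0,0.04,0],[0,0,0,0.04,0],[0,0,0,0.04,0],[0,0,0,0,0]]'
```

```text
t: 9.77
eef_pos: [0.516, 0.208, 0.4229]
tool_rot: [0.002, 0.711, 0.703, -0.002]
contact_force: [0.8, -0.9, -0.9]
gripper_width: -0.001
grasp_force: 0.0
t: 10.27
eef_pos: [0.5115, 0.2147, 0.2169]
tool_rot: [-0.003, 0.707, 0.707, -0.005]
contact_force: [-0.5, -1.1, -0.8]
gripper_width: 0.001
grasp_force: 0.0
```

```bash
for i in 1; do python3 -m pendant '[[0,0.004,0,0,0],[0,0.004,0,0,0],[0,0.004,0,0,0]]'; python3 -m pendant '[[0,0.003,0,0,0],[0,0.003,0,0,0]]';  python3 -m pendant '[[0,0.003,0,0,0],[0,0.003,0,0,0]]';  python3 -m pendant '[[0,0.003,0,0,0],[0,0.003,0,0,0]]'; done | grep -E "eef|contact"
```

```text
eef_pos: [0.5154, 0.2297, 0.2267]
contact_force: [0.4, 0.9, -0.0]
eef_pos: [0.5149, 0.235, 0.2258]
contact_force: [0.6, -0.1, -0.2]
eef_pos: [0.5145, 0.2403, 0.2245]
contact_force: [-0.3, -0.1, -0.2]
eef_pos: [0.5143, 0.2463, 0.2238]
contact_force: [0.6, 0.1, -0.0]
```

```bash
(python3 -m pendant '[[0,0.003,0,0,0],[0,0.003,0,0,0]]'; python3 -m pendant '[[0,0.003,0,0,0],[0,0.003,0,0,0]]';  python3 -m pendant '[[0,0.003,0,0.003,0],[0,0.003,0,0.003,0]]';  python3 -m pendant '[[0,0,0,0.003,0],[0,0,0,0.003,0]]') | grep -E "eef|contact"
python3 - <<'E'
from h import *
m,p,d=cap('wrist'); print((-np.array(m['R']).T@m['t']).round(3), np.median(d[200:280,300:340]))
E
```

```text
eef_pos: [0.5143, 0.2523, 0.2236]
contact_force: [0.4, 0.2, 0.3]
eef_pos: [0.5143, 0.2583, 0.2236]
contact_force: [0.5, -0.4, -0.8]
eef_pos: [0.5144, 0.2643, 0.2176]
contact_force: [0.5, 0.7, -0.1]
eef_pos: [0.5142, 0.2641, 0.2112]
contact_force: [-0.2, 0.2, 1.1]
[0.515 0.342 0.18 ] 0.1469846
```

The wrist camera passes through the knob's place at (0.515, 0.342) with no contact, so this orientation is safe in the gauge. Next, a near look at syringe_50.

```bash
(python3 -m pendant '[[0,0,0,-0.04,0],[0,0,0,-0.04,0],[0.06,0,0,-0.04,0],[0.06,-0.04,0,-0.03,0],[0.06,-0.04,0,-0.02,0],[0.06,-0.04,0,0,0],[0.06,-0.04,0,0,0],[0.06,-0.04,0,0,0],[0.06,-0.04,0,0,0],[0.06,-0.04,0,0,0],[0.06,-0.04,0,0,0],[0.06,-0.04,0,0,0]]' 30;python3 -m pendant '[[0.06,0,0,0,0],[0.06,0,0,0,0],[0.06,0,0,0,0]]')
cat >> h.py <<'E'
def find(c='wrist',name=None,verb=True):
    """every syringe: barrel centre, axis angle, diameter estimate. combines mask cloud (axis) and nozzle"""
    m,pic,d=cap(c,name); L={50:(.030,.0765),30:(.025,.0715),20:(.0205,.062),10:(.016,.057),5:(.0125,.053)}
    out=[]
    noz=[(x['at'],x['score']) for x in bot.pinpoint('nozzle_50',c)]; ori=[(x['at'],x['score']) for x in bot.pinpoint('syringe_50',c)]
    for x in bot.trace('syringe_50',c):
        if x['score']<.3: continue
        P=cloud(m,d,cv2.erode(x['mask'].astype(np.uint8),np.ones((3,3)))>0)
        if len(P)<30: continue
        z=np.percentile(P[:,2],97); k=min(L,key=lambda k:abs(L[k][0]-z)); r=L[k][0]/2
        T=P[(P[:,2]>r*1.35)]; ang=axfit(T)
        a=np.radians(ang); u=np.array([np.cos(a),np.sin(a)]); n=np.array([-u[1],u[0]])
        s=(P[:,:2])@u; w=np.median(T[:,:2]@n)
        o_=[ray(m,q,r)[:2] for q,_ in ori]; n_=[ray(m,q,r)[:2] for q,_ in noz]
        mid=T[:,:2].mean(0)
        oo=[q for q in o_ if np.linalg.norm(q-mid)<.05]; nn=[q for q in n_ if abs((q-mid)@n)<.012 and .02<abs((q-mid)@u)<.11]
        print('size',k,'z97',z.round(4),'ang',ang,'score',round(x['score'],2),'s-ends',np.percentile(s,[1,99]).round(3),
          'lineAt: c=',((u*(s.min()+s.max())/2+n*w)).round(4),'pin',[q.round(4).tolist() for q in oo],'noz',[q.round(4).tolist() for q in nn],
          'c from noz',[(u*((q-np.sign(u@(q-mid))*u*L[k][1])@u)+n*w).round(4).tolist() for q in nn])
E
python3 -c "
from h import *
print(st()[1]); find(name='d')"
```

```text
t: 12.73
eef_pos: [0.5134, -0.0888, 0.3754]
tool_rot: [0.0, 0.708, 0.707, -0.0]
contact_force: [0.9, -0.8, 0.4]
gripper_width: 0.705
grasp_force: 0.0
t: 12.98
eef_pos: [0.5139, -0.0863, 0.3752]
tool_rot: [-0.0, 0.708, 0.707, 0.0]
contact_force: [0.6, 0.6, 0.1]
gripper_width: 0.704
grasp_force: 0.0
[ 0.51391199 -0.08632675  0.37523041]
size 30 z97 0.0258 ang 104.8 score 0.97 s-ends [-0.08  -0.042] lineAt: c= [0.4989 0.0697] pin [] noz [[0.5065, 0.0515]] c from noz [[0.4856, 0.12]]
size 50 z97 0.0308 ang 99.4 score 0.96 s-ends [-0.182 -0.043] lineAt: c= [ 0.5166 -0.0245] pin [[0.5163, -0.0237]] noz [[0.5066, 0.0511]] c from noz [[0.5167, -0.0248]]
size 20 z97 0.0212 ang 82.3 score 0.92 s-ends [0.137 0.162] lineAt: c= [0.5622 0.0753] pin [] noz [] c from noz []
size 10 z97 0.017 ang 80.3 score 0.72 s-ends [0.025 0.132] lineAt: c= [ 0.642  -0.0291] pin [[0.646, -0.0327]] noz [[0.6522, 0.0256]] c from noz [[0.6418, -0.0304]]
size 5 z97 0.0132 ang 104.2 score 0.58 s-ends [-0.09  -0.071] lineAt: c= [0.6492 0.0814] pin [] noz [[0.653, 0.0258]] c from noz [[0.6496, 0.0796]]
size 10 z97 0.017 ang 118.4 score 0.58 s-ends [-0.31  -0.207] lineAt: c= [ 0.3983 -0.0818] pin [[0.3971, -0.0831]] noz [[0.4211, -0.1323]] c from noz [[0.3975, -0.0803]]
```

View pics/d.png

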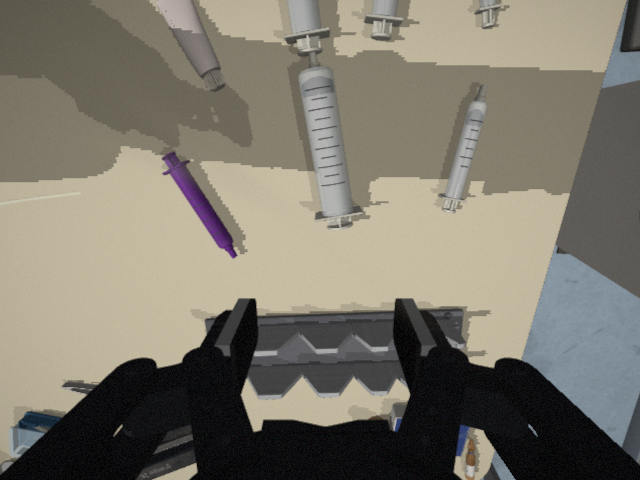

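The picture shows syringe_50 at (330,145), flange end at (338,215), clear of the others. I grip it 44 mm behind its middle, at (0.523,-0.068).

```bash
python3 -m pendant '[[0.06,0.018,0.009,0.03,0],[0.06,0,0,0.04,-4.5],[0.06,0,0,0.04,-4],[0.06,0,0,0.04,0],[0.06,0,0,0.03,0],[0.06,0,0,0,0],[0.06,0,0,0,0]]' 30
python3 -m pendant '[[0.06,0,0,0.01,0],[0.06,0,0,0.007,0],[0.06,0,0,0,0],[0,0,0,0,0],[0,0,0,0,0],[0,0,0,0,0],[0,0,0,0,0],[0,0,0,0,0]]' 30
```

```text
t: 13.77
eef_pos: [0.5227, -0.0675, 0.1947]
tool_rot: [-0.001, 0.652, 0.758, -0.001]
contact_force: [0.3, 0.1, 1.3]
gripper_width: 0.7
grasp_force: 0.0
t: 14.43
eef_pos: [0.5235, -0.0687, 0.1793]
tool_rot: [0.001, 0.653, 0.757, 0.0]
contact_force: [-0.6, -0.4, 6.6]
gripper_width: 0.338
grasp_force: 29.3
```

```bash
python3 -m pendant '[[0,0,0,-0.02,0],[0,0,0,-0.03,0],[0,0,0,-0.03,0],[0,0,0,0,4],[0,0,0,0,4],[0,0.035,-0.0095,0,0],[0,0.035,0,0,0],[0,0.035,0,0,0],[0,0.035,0,0,0],[0,0.035,0,0,0],[0,0.033,0,0,0],[0,0,0,0,0]]' 30
python3 -m pendant '[[0,0,0,0,0],[0,0,0,0,0]]'
python3 - <<'E'
from h import *
print(st()[1]); m,p,d=cap('wrist','e')
for x,P in masks('wrist','syringe_50',m,d): print(axfit(P[P[:,2]>.06]) if (P[:,2]>.06).sum()>30 else '')
for x in bot.pinpoint('nozzle_50','wrist'): print(np.round(x['at']),ray(m,x['at'],depth=d[int(x['at'][1]),int(x['at'][0])]).round(4))
E
```

```text
t: 15.43
eef_pos: [0.511, 0.1472, 0.2596]
tool_rot: [-0.001, 0.701, 0.713, 0.003]
contact_force: [-0.9, 0.9, -0.9]
gripper_width: 0.337
grasp_force: 30.2
t: 15.6
eef_pos: [0.5118, 0.1389, 0.2583]
tool_rot: [0.0, 0.704, 0.71, -0.0]
contact_force: [-0.3, 0.3, -1.1]
gripper_width: 0.343
grasp_force: 30.2
[0.5117982  0.13888704 0.25826939]
syringe_50 wrist [412.0, 261.0] 0.94 3785 rect ([567.7, 130.9], [111.2, 21.8], 87.4) z [0.0122, 0.0191, 0.0214]
syringe_50 wrist [324.0, 190.0] 0.77 27856 rect ([511.7, 181.9], [147.2, 29.3], -88.9) z [0.0982, 0.107, 0.1095]
syringe_50 wrist [277.0, 226.0] 0.75 1953 rect ([481.6, 154.0], [76.5, 14.8], -85.9) z [0.0148, 0.0238, 0.026]
syringe_50 wrist [472.0, 476.0] 0.75 132 rect ([634.7, -56.9], [17.4, 6.9], 80.5) z [0.0061, 0.0116, 0.0159]
syringe_50 wrist [519.0, 273.0] 0.7 2578 rect ([640.3, 124.2], [105.8, 16.8], -77.3) z [0.0061, 0.0112, 0.0134]

91.5



[272. 170.] [0.4807 0.1917 0.0157]
[426. 184.] [0.5735 0.1842 0.0132]
[516. 197.] [0.6318 0.176  0.0091]
[177. 346.] [0.4084 0.0683 0.0133]
[324. 212.] [0.5118 0.1886 0.1088]
```

View pics/e.png

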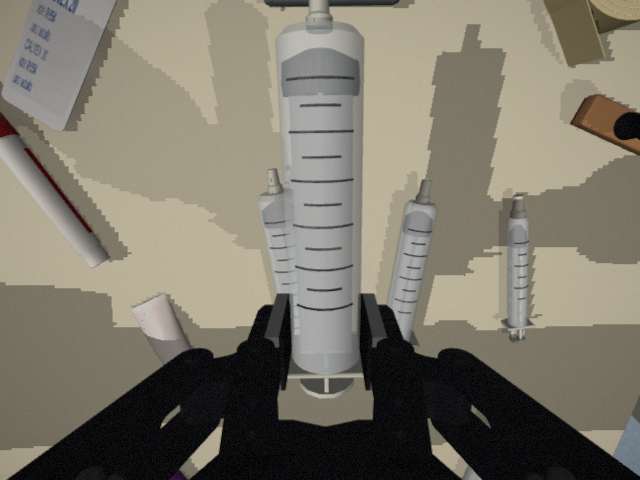

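The syringe is held straight at column 320. Now I lower it and slide it into the V-rest.

```bash
python3 -m pendant '[[0,0,0.002,0.015,0],[0,0,0,0.014,0],[0,0.02,0,0,0],[0,0.02,0,0,0],[0,0.02,0,0,0],[0,0.015,0,0,0],[0,0.015,0,0,0]]'
python3 -m pendant '[[0,0.012,0,0,0],[0,0.012,0,0,0],[0,0.011,0,0,0],[0,0,0,0,0]]'
python3 -m pendant '[[0,0,0,0.004,0],[0,0,0,0.004,0],[0,0,0,0,0]]'
```

```text
t: 16.33
eef_pos: [0.5135, 0.229, 0.2293]
tool_rot: [0.0, 0.705, 0.709, -0.0]
contact_force: [0.4, 0.4, -0.4]
gripper_width: 0.339
grasp_force: 30.2
t: 16.67
eef_pos: [0.5127, 0.2665, 0.2297]
tool_rot: [-0.001, 0.704, 0.711, 0.001]
contact_force: [0.3, 0.1, -1.9]
gripper_width: 0.338
grasp_force: 30.2
t: 16.92
eef_pos: [0.5135, 0.2634, 0.2208]
tool_rot: [0.0, 0.705, 0.709, 0.0]
contact_force: [1.2, 1.0, 0.2]
gripper_width: 0.341
grasp_force: 30.1
```

```bash
python3 -m pendant '[[0,0,0,0.002,0],[0,0,0,0,0],[0.036,0,0,0,0],[0.045,0,0,0,0],[0.05,0,0,0,0],[0.05,0,0,0,0],[0.05,0,0,-0.02,0],[0.05,0,0,-0.03,0],[0.05,0,0,-0.04,0],[0.05,0,0,-0.04,0],[0.05,0,0,-0.04,0],[0.05,0,0,-0.03,0]]'
python3 - <<'E'
from h import *
print(st()[1]); m,p,d=cap('wrist','f')
for x,P in masks('wrist','syringe_50',m,d):
    T=P[(P[:,2]>.05)&(P[:,2]<.08)]
    if len(T)>30: print(axfit(T[T[:,2]>.064]),T[T[:,2]>.066].mean(0),T.min(0),T.max(0))
m,p,d=cap('side')
cv2.imwrite('pics/f2.png',cv2.resize(p[150:260,230:350],None,fx=5,fy=5,interpolation=cv2.INTER_CUBIC))
E
```

```text
t: 17.92
eef_pos: [0.5126, 0.2648, 0.4227]
tool_rot: [0.0, 0.704, 0.71, 0.001]
contact_force: [0.7, -0.6, -0.4]
gripper_width: 0.583
grasp_force: 0.0
[0.51262734 0.26475092 0.42272255]
syringe_50 wrist [427.0, 309.0] 0.95 420 rect ([642.0, 131.2], [93.3, 11.3], -77.6) z [0.0086, 0.0119, 0.0138]
syringe_50 wrist [328.0, 202.0] 0.81 2473 rect ([515.5, 275.0], [83.5, 42.0], -89.7) z [0.0552, 0.0678, 0.0709]
syringe_50 wrist [370.0, 321.0] 0.74 1177 rect ([564.5, 124.6], [122.8, 26.1], 88.1) z [0.0113, 0.0194, 0.0217]
syringe_50 wrist [307.0, 320.0] 0.58 1947 rect ([495.1, 122.2], [142.3, 34.2], -84.6) z [0.0125, 0.0234, 0.0262]
90.6 [0.51521789 0.27908632 0.06875903] [0.494631   0.23332827 0.05149469] [0.53662285 0.31684831 0.07221947]
```

View pics/f.png

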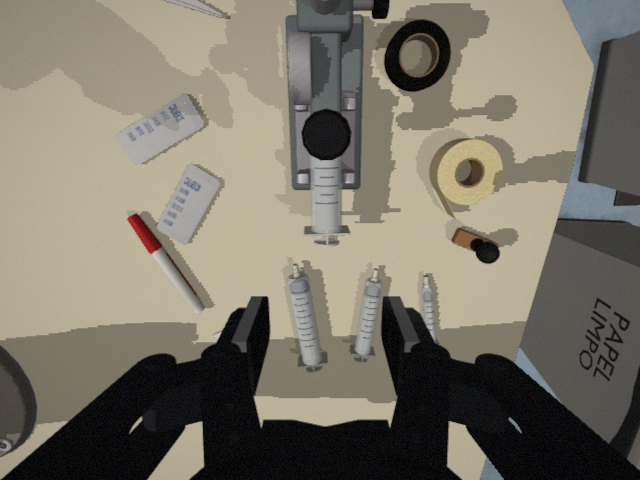

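Syringe_50 lies seated in the V-rest at (327,200), with its flange free at (327,232). Now I press gently on the knob.

```bash
python3 -m pendant '[[0,0.035,0.001,0,0],[0,0.035,0,0,0],[0,0.005,0,0,0],[0,0,0,0.02,0],[0,0,0,0.02,0],[0,0,0,0.01,0],[0,0,0,0.004,0],[0,0,0,0.004,0],[0,0,0,0.003,0],[0,0,0,0.002,0],[0,0,0,0.001,0],[0,0,0,0,0]]'
```

```text
t: 19.07
eef_pos: [0.5128, 0.3394, 0.358]
tool_rot: [0.001, 0.704, 0.71, -0.0]
contact_force: [-7.9, -5.7, 17.0]
gripper_width: -0.001
grasp_force: 8.4
```

```bash
python3 -m pendant '[[0,0,0,0,0],[0,0,0,0,0],[0,0,0,0,0],[0,0,0,0,0],[0,0,0,0,0],[0,0,0,0,0],[0,0,0,0,0]]'; python3 -m pendant '[[0,0,0,-0.005,0],[0,0,0,-0.015,0],[0,0,0,-0.02,0],[0,0,0,-0.025,0],[0.05,-0.035,0,0,0],[0.05,-0.035,0,0,0],[0.05,-0.006,0,0,0],[0.05,0,0,0,0],[0.05,0,0,0,0]]'
python3 - <<'E'
from h import *
print(st()[1]); m,p,d=cap('wrist')
for x,P in masks('wrist','syringe_50',m,d):
    T=P[(P[:,2]>.05)&(P[:,2]<.08)]
    if len(T)>30: print(axfit(T[T[:,2]>.064]),T[T[:,2]>.066].mean(0),T.min(0),T.max(0))
for x,P in masks('wrist','gauge_knob',m,d): pass
E
```

```text
t: 19.65
eef_pos: [0.5128, 0.3394, 0.358]
tool_rot: [0.001, 0.704, 0.71, 0.0]
contact_force: [-7.2, -4.7, 17.2]
gripper_width: -0.003
grasp_force: 8.4
t: 20.4
eef_pos: [0.5142, 0.263, 0.4208]
tool_rot: [0.0, 0.705, 0.709, 0.0]
contact_force: [0.6, 0.6, 0.1]
gripper_width: 0.585
grasp_force: 0.0
[0.51417633 0.26304865 0.42075247]
syringe_50 wrist [306.0, 322.0] 0.98 1931 rect ([495.0, 121.7], [140.9, 33.7], -84.8) z [0.013, 0.0235, 0.0262]
syringe_50 wrist [326.0, 201.0] 0.91 2564 rect ([513.3, 275.5], [83.7, 42.0], -85.5) z [0.0554, 0.0679, 0.0709]
syringe_50 wrist [370.0, 318.0] 0.66 1292 rect ([570.4, 125.0], [123.0, 27.3], 81.3) z [0.0105, 0.0192, 0.0217]
91.0 [0.51533974 0.27968267 0.06873763] [0.49446959 0.23383674 0.05014661] [0.53652572 0.31849741 0.07211247]
gauge_knob wrist [323.0, 130.0] 0.58 1864 rect ([514.1, 339.0], [23.7, 23.4], -47.7) z [0.203, 0.2049, 0.2063]
```

```bash
python3 -m pendant '[[0.05,0,0,0.04,0],[0.05,0,0,0.04,0],[0.05,0,0,0.04,0],[0.05,0,0,0.04,0],[0.05,0,0,0.03,0],[0.05,0,0,0.012,0],[0,0,0,0,0],[0,0,0,0,0],[0,0,0,0,0],[0,0,0,0,0],[0,0,0,-0.005,0],[0,0,0,-0.005,0]]' 30
python3 -m pendant '[[0,-0.015,0,0,0],[0,-0.03,0,0,0],[0,-0.03,0,0,0],[0,-0.03,0,0,0],[0,-0.03,0,0,0],[0,-0.03,0,-0.03,0],[0,-0.03,0,-0.03,0],[0,-0.04,0,-0.03,0],[0,-0.04,0,-0.03,0],[0,-0.04,0,-0.03,0],[0,-0.04,0,-0.02,0],[0,-0.04,0,0,0]]'
python3 -m pendant '[[0,-0.04,0,0,0],[0,-0.04,0,0,0],[0,-0.04,0,0,0],[0,-0.04,0,0,0],[0,-0.04,0,0,0],[0,0,0,0,0],[0,0,0,0,0],[0,0,0,0,0]]'
python3 - <<'E'
from h import *
print(st()[1]); m,p,d=cap('wrist','g')
for x,P in masks('wrist','rack',m,d):
    for lo,hi in((.004,.012),(.046,.056)):
        B=P[(P[:,2]>lo)&(P[:,2]<hi)]
        if len(B)>20: print(lo,rect(B),B.min(0).round(3),B.max(0).round(3))
    np.save('rackP.npy',P)
for x in bot.pinpoint('slot_50','wrist'): print('slot',np.round(x['at']),round(x['score'],2),ray(m,x['at'],.045).round(4))
for x in bot.pinpoint('rack','wrist'): print('rack',np.round(x['at']),round(x['score'],2),ray(m,x['at'],0).round(4))
E
```

```text
t: 21.55
eef_pos: [0.5142, 0.2635, 0.2298]
tool_rot: [0.0, 0.704, 0.71, 0.001]
contact_force: [0.1, 0.8, -0.4]
gripper_width: 0.331
grasp_force: 32.6
t: 22.55
eef_pos: [0.5179, -0.1085, 0.3867]
tool_rot: [0.004, 0.704, 0.71, 0.003]
contact_force: [2.1, 0.8, -1.2]
gripper_width: 0.337
grasp_force: 33.0
t: 23.22
eef_pos: [0.5185, -0.3074, 0.3817]
tool_rot: [0.0, 0.704, 0.71, 0.0]
contact_force: [-0.7, -0.3, -0.0]
gripper_width: 0.341
grasp_force: 33.0
[ 0.51849559 -0.30737066  0.38172611]
rack wrist [373.0, 138.0] 0.94 18018 rect ([524.7, -239.8], [278.1, 76.7], 2.5) z [0.0065, 0.0084, 0.0533]
rack wrist [326.0, 190.0] 0.55 28287 rect ([518.7, -264.6], [147.6, 29.3], -88.9) z [0.2226, 0.2314, 0.2339]
0.004 ([524.7, -239.8], [278.1, 76.7], 2.5) [ 0.384 -0.283  0.005] [ 0.664 -0.196  0.012]
0.046 ([522.4, -239.7], [256.0, 58.1], 2.5) [ 0.393 -0.274  0.046] [ 0.651 -0.206  0.055]
slot [214. 146.] 0.92 [ 0.4258 -0.2462  0.045 ]
slot [286. 140.] 0.84 [ 0.487  -0.2407  0.045 ]
slot [459. 134.] 0.78 [ 0.6302 -0.2344  0.045 ]
slot [409. 135.] 0.75 [ 0.589  -0.2358  0.045 ]
slot [353. 138.] 0.56 [ 0.5422 -0.2382  0.045 ]
```

View pics/g.png

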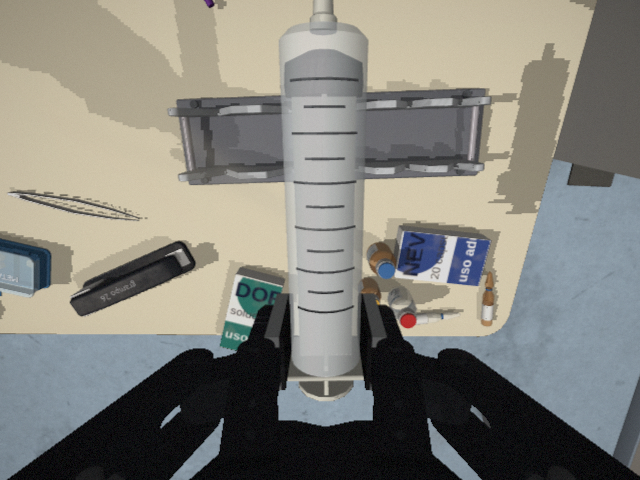

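```bash
cat > rk.py <<'E'
from h import *
P=np.load('rackP.npy'); th=np.radians(2.5); c=np.array([.5247,-.2398])
X=np.array([np.cos(th+np.pi/2),np.sin(th+np.pi/2)]); Y=np.array([-X[1],X[0]])
q=P[:,:2]-c; xr=q@X*1000; yr=q@Y*1000; z=P[:,2]*1000
for s in(1,-1):
    k=(abs(xr-s*26)<5)&(z>14)
    h=[(b,round(float(np.median(z[k&(abs(yr-b)<2)])),0)) for b in range(-136,140,4) if (k&(abs(yr-b)<2)).sum()>2]
    print(s,h)
print('plate x', [np.percentile(xr[(z>30)&(xr*s>0)],[2,50,98]).round(1).tolist() for s in(1,-1)])
E
python3 rk.py
```

```text
1 [(-8, 226.0), (-4, 230.0), (0, 232.0), (4, 233.0), (8, 233.0), (12, 231.0), (16, 229.0), (20, 225.0)]
-1 [(-8, 225.0), (-4, 229.0), (0, 231.0), (4, 233.0), (8, 233.0), (12, 232.0), (16, 230.0), (20, 226.0)]
plate x [[1.0, 21.9, 45.4], [-96.4, -39.6, -1.4]]
```

```bash
python3 - <<'E'
from h import *
m,p,d=cap('wrist'); P=cloud(m,d,d>0); P=P[(P[:,2]<.07)&(abs(P[:,0]-.5247)<.16)&(abs(P[:,1]+.24)<.06)]; np.save('rackP.npy',P)
E
python3 rk.py
```

```text
1 [(-128, 36.0), (-124, 52.0), (-120, 52.0), (-116, 47.0), (-112, 40.0), (-108, 35.0), (-104, 37.0), (-100, 44.0), (-96, 51.0), (-92, 53.0), (-88, 53.0), (-84, 52.0), (-80, 52.0), (-76, 47.0), (-72, 40.0), (-68, 34.0), (-64, 30.0), (-60, 38.0), (-56, 44.0), (-52, 51.0), (-48, 53.0), (-44, 53.0), (-40, 52.0), (-36, 52.0), (-32, 46.0), (-28, 42.0), (44, 32.0), (48, 39.0), (52, 46.0), (56, 52.0), (60, 53.0), (64, 53.0), (68, 53.0), (72, 53.0), (76, 53.0), (80, 50.0), (84, 43.0), (88, 37.0), (92, 29.0), (96, 23.0), (100, 16.0), (104, 21.0), (108, 27.0), (112, 35.0), (116, 40.0), (120, 48.0), (124, 52.0), (128, 51.0), (132, 50.0)]
-1 [(-128, 26.0), (-124, 51.0), (-120, 52.0), (-116, 47.0), (-112, 40.0), (-108, 34.0), (-104, 36.0), (-100, 40.0), (-96, 50.0), (-92, 52.0), (-88, 52.0), (-84, 52.0), (-80, 52.0), (-76, 46.0), (-72, 39.0), (-68, 33.0), (-64, 30.0), (-60, 36.0), (-56, 42.0), (-52, 49.0), (-48, 52.0), (-44, 52.0), (-40, 52.0), (-36, 51.0), (-32, 45.0), (-28, 42.0), (44, 33.0), (48, 38.0), (52, 45.0), (56, 51.0), (60, 52.0), (64, 52.0), (68, 52.0), (72, 52.0), (76, 52.0), (80, 47.0), (84, 42.0), (88, 34.0), (92, 29.0), (96, 23.0), (100, 16.0), (104, 20.0), (108, 27.0), (112, 34.0), (116, 41.0), (120, 47.0), (124, 52.0), (128, 51.0), (132, 50.0)]
plate x [[23.1, 25.9, 29.0], [-28.5, -24.8, -22.6]]
```

The rack picture shows the notches empty. Its centre is (0.527,-0.240) with yaw 2.5°, and slot_50 at the left end is at (0.4235,-0.244).

```bash
python3 -m pendant '[[0,0.0174,-0.03,0,0],[0,0,-0.035,0,0],[0,0,-0.028,0,-2],[0,0,0,0.03,0],[0,0,0,0.035,0],[0,0,0,0.035,0],[0,0,0,0.03,0],[0,0,0,0,0],[0,0,0,0,0]]'
```

```text
t: 24.22
eef_pos: [0.4253, -0.2904, 0.2504]
tool_rot: [-0.002, 0.691, 0.723, -0.0]
contact_force: [0.2, -1.3, -0.4]
gripper_width: 0.339
grasp_force: 33.0
```

```bash
python3 -m pendant '[[0,0,0,0.015,0],[0,0,0,0.012,0],[0,0,0,0.007,0],[0,0,0,0.005,0],[0,0,0,0,0],[0,0,0,0,0]]'
```

```text
t: 24.72
eef_pos: [0.4256, -0.2912, 0.2123]
tool_rot: [0.0, 0.692, 0.722, 0.0]
contact_force: [0.6, 0.0, -1.6]
gripper_width: 0.334
grasp_force: 33.0
```

Release, rise, and check the seat from above.

```bash
python3 -m pendant '[[0.034,0,0,0.001,0],[0.04,0,0,0,0],[0.05,0,0,0,0],[0.05,0,0,0,0],[0.05,0,0,-0.03,0],[0.05,0,0,-0.04,0],[0.05,0,0,-0.04,0],[0.05,0,0,-0.04,0],[0.05,0,0,-0.02,0],[0.05,0,0,0,0]]'
cat >> h.py <<'E'
C0=np.array([.5274,-.2396]);TH=np.radians(2.5); XR=np.array([np.cos(TH+np.pi/2),np.sin(TH+np.pi/2)]); YR=np.array([-XR[1],XR[0]])
def inrack():
    """syringes lying in the rack, in rack coordinates (mm)"""
    m,p,d=cap('wrist')
    for x in bot.trace('syringe_50','wrist'):
        P=cloud(m,d,cv2.erode(x['mask'].astype(np.uint8),np.ones((3,3)))>0)
        if len(P)<30: continue
        q=P[:,:2]-C0; xr=q@XR*1000; yr=q@YR*1000; z=P[:,2]*1000
        if abs(np.median(xr))>60 or x['score']<.3: continue
        zt=np.percentile(z,97); k=z>zt-3
        sl=np.polyfit(xr[k],yr[k],1); zs=np.polyfit(xr[k],z[k],1)
        print('at',np.round(x['at']),'sc',round(x['score'],2),'ends x',np.percentile(xr,[1,99]).round(1),'y0',sl[1].round(1),'ang deg',round(np.degrees(sl[0]),2),'ztop',zt.round(1),'tilt',round(np.degrees(zs[0]),2))
E
python3 -c "
from h import *
print(st()[1]); inrack()"
```

```text
t: 25.55
eef_pos: [0.4269, -0.2916, 0.3863]
tool_rot: [0.005, 0.692, 0.722, 0.001]
contact_force: [0.3, -0.2, -0.1]
gripper_width: 0.586
grasp_force: 0.0
[ 0.42688925 -0.29156567  0.38632727]
at [319. 163.] sc 0.78 ends x [-76.8  66.2] y0 103.5 ang deg 0.14 ztop 60.7 tilt 0.0
```

Syringe_50 is seated (top at 60.7 mm, y 103.5). On to syringe_30.

```bash
python3 -m pendant '[[0.055,0.04,0.01,0,0],[0.055,0.04,0.01,0,0],[0.055,0.04,0.01,0,0],[0.055,0.04,0.01,0,0],[0.055,0.04,0.01,0,0],[0.055,0.04,0.01,0,0],[0.055,0.04,0.01,0,0],[0.055,0.035,0.01,0,0],[0.055,0,0,0,0],[0.055,0,0,0,0],[0.055,0,0,0,0]]'
python3 -c "
from h import *
print(st()[1]); find()"
```

```text
t: 26.57
eef_pos: [0.4912, 0.0263, 0.3794]
tool_rot: [-0.001, 0.692, 0.722, -0.001]
contact_force: [-0.6, -0.4, -0.5]
gripper_width: 0.642
grasp_force: 0.0
[0.49124535 0.02626919 0.37937718]
size 20 z97 0.0213 ang 84.0 score 0.95 s-ends [0.123 0.239] lineAt: c= [0.566  0.1243] pin [[0.5691, 0.1211]] noz [[0.5703, 0.1846]] c from noz [[0.5659, 0.1227]]
size 10 z97 0.017 ang 119.6 score 0.95 s-ends [-0.268 -0.212] lineAt: c= [ 0.3859 -0.0573] pin [[0.3981, -0.0825]] noz [] c from noz []
size 30 z97 0.0258 ang 98.9 score 0.88 s-ends [-0.025  0.109] lineAt: c= [0.491  0.1214] pin [[0.4931, 0.1244]] noz [[0.4811, 0.1894]] c from noz [[0.4914, 0.1186]]
size 50 z97 0.0582 ang 121.9 score 0.84 s-ends [-0.396 -0.367] lineAt: c= [ 0.4288 -0.183 ] pin [] noz [] c from noz []
size 10 z97 0.0169 ang 80.1 score 0.75 s-ends [0.027 0.134] lineAt: c= [ 0.6417 -0.029 ] pin [[0.6462, -0.03]] noz [[0.6516, 0.024]] c from noz [[0.6412, -0.0321]]
size 5 z97 0.0134 ang 99.6 score 0.72 s-ends [-0.035  0.065] lineAt: c= [0.6411 0.1242] pin [[0.644, 0.1225]] noz [[0.6324, 0.1757], [0.6524, 0.0236]] c from noz [[0.6413, 0.1235], [0.6492, 0.0768]]
```

```bash
python3 -m pendant '[[0.045,0.027,0.008,0,0],[0.045,0.026,0,0.02,0],[0.045,0,0,0.04,-3],[0.045,0,0,0.04,-3],[0.045,0,0,0.04,0],[0.045,0,0,0.03,0],[0.045,0,0,0.015,0],[0.045,0,0,0,0],[0.045,0,0,0,0]]' 30
python3 -m pendant '[[0.045,0,0,0.01,0],[0.045,0,0,0.006,0],[0.045,0,0,0,0],[0,0,0,0,0],[0,0,0,0,0],[0,0,0,0,0],[0,0,0,0,0],[0,0,0,0,0]]' 30
```

```text
t: 27.52
eef_pos: [0.4974, 0.0795, 0.1955]
tool_rot: [-0.0, 0.653, 0.757, -0.001]
contact_force: [0.1, 0.1, 0.1]
gripper_width: 0.525
grasp_force: 0.0
t: 28.18
eef_pos: [0.4977, 0.0803, 0.1805]
tool_rot: [0.0, 0.653, 0.757, 0.0]
contact_force: [-1.5, -1.2, 6.3]
gripper_width: 0.279
grasp_force: 29.7
```

```bash
python3 -m pendant '[[0,0,0,-0.02,0],[0,0,0,-0.03,0],[0,0,0,-0.03,0],[0,0,0,0,3.5],[0,0,0,0,4],[0,0.03,0.009,0,0],[0,0.03,0.009,0,0],[0,0,0,0,0],[0,0,0,0,0],[0,0,0,0,0]]' 30
python3 - <<'E'
from h import *
print(st()[1]); m,p,d=cap('wrist')
for x,P in masks('wrist','syringe_50',m,d):
    T=P[P[:,2]>.06]
    if len(T)>300: z=np.polyfit(T[:,1],T[:,2],1); print('held',axfit(T),'tilt',np.degrees(z[0]),rect(T))
E
```

```text
t: 29.02
eef_pos: [0.5142, 0.1403, 0.2596]
tool_rot: [-0.0, 0.701, 0.713, -0.0]
contact_force: [-0.7, -1.0, -0.2]
gripper_width: 0.276
grasp_force: 29.7
[0.51422079 0.14034976 0.25960743]
syringe_50 wrist [408.0, 262.0] 0.96 3779 rect ([567.4, 130.5], [111.4, 21.9], 88.1) z [0.0123, 0.0192, 0.0213]
syringe_50 wrist [510.0, 276.0] 0.83 2376 rect ([640.1, 124.4], [105.2, 16.6], -77.5) z [0.0067, 0.0113, 0.0135]
syringe_50 wrist [469.0, 476.0] 0.49 113 rect ([634.3, -51.4], [10.6, 9.0], 31.3) z [0.0068, 0.0124, 0.0162]
```

Run:
```python
from h import *
m,p,d=cap('wrist'); P=cloud(m,d,(d>.05))
T=P[(P[:,2]>.06)&(P[:,2]<.13)&(P[:,1]>.165)&(abs(P[:,0]-.514)<.03)]
print(len(T)); z=np.polyfit(T[:,1],T[:,2],1); print('held',axfit(T),'tilt',np.degrees(z[0]),rect(T),np.percentile(T[:,2],[5,50,97]))
```

```text
14544
held 91.7 tilt -2.252515603830566 ([513.1, 209.1], [88.6, 25.2], -88.2) [0.09439181 0.10208311 0.10445156]
```

```bash
python3 -m pendant '[[0,0,0,0.015,0],[0,0,0,0.015,0],[0,0.02,0.001,0,0],[0,0.02,0,0,0],[0,0.02,0,0,0],[0,0.015,0,0,0],[0,0.015,0,0,0]]'
python3 -m pendant '[[0,0.012,0,0,0],[0,0.012,0,0,0],[0,0.011,0,0,0],[0,0,0,0,0]]'
python3 -m pendant '[[0,0,0,0.005,0],[0,0,0,0.004,0],[0,0,0,0,0]]'
```

```text
t: 29.75
eef_pos: [0.514, 0.2306, 0.2298]
tool_rot: [0.0, 0.701, 0.713, -0.0]
contact_force: [0.2, -0.6, -0.1]
gripper_width: 0.28
grasp_force: 29.7
t: 30.08
eef_pos: [0.5131, 0.2678, 0.2302]
tool_rot: [-0.001, 0.7, 0.714, 0.001]
contact_force: [-0.5, 0.1, -0.9]
gripper_width: 0.28
grasp_force: 29.7
t: 30.33
eef_pos: [0.5136, 0.2644, 0.2199]
tool_rot: [0.0, 0.702, 0.712, -0.001]
contact_force: [0.3, 0.0, 0.9]
gripper_width: 0.28
grasp_force: 29.7
```

```bash
python3 -m pendant '[[0,0,0,0.001,0],[0,0,0,0,0],[0.03,0,0,0,0],[0.04,0,0,0,0],[0.045,0,0,0,0],[0.045,0,0,0,0],[0.045,0,0,-0.02,0],[0.045,0,0,-0.03,0],[0.045,0,0,-0.04,0],[0.045,0,0,-0.04,0],[0.045,0,0,-0.04,0],[0.045,0,0,-0.03,0]]'
python3 - <<'E'
from h import *
print(st()[1]); m,p,d=cap('wrist')
for x,P in masks('wrist','syringe_50',m,d):
    T=P[(P[:,2]>.045)&(P[:,2]<.08)&(P[:,1]>.2)]
    if len(T)>30: print(axfit(T[T[:,2]>.055]),T[T[:,2]>.057].mean(0),T.min(0),T.max(0))
E
```

```text
t: 31.33
eef_pos: [0.5132, 0.266, 0.4235]
tool_rot: [0.0, 0.701, 0.713, 0.001]
contact_force: [0.6, 0.3, -0.1]
gripper_width: 0.525
grasp_force: 0.0
[0.51320296 0.26602713 0.42348891]
syringe_50 wrist [427.0, 314.0] 0.95 508 rect ([641.1, 130.9], [92.1, 12.4], -77.5) z [0.0083, 0.0118, 0.014]
syringe_50 wrist [325.0, 199.0] 0.76 1942 rect ([517.4, 275.1], [79.3, 33.9], 85.0) z [0.0496, 0.0605, 0.0633]
syringe_50 wrist [366.0, 322.0] 0.62 1201 rect ([564.7, 123.5], [120.2, 26.5], 87.7) z [0.0111, 0.0194, 0.0218]
90.9 [0.51517076 0.28018944 0.06082652] [0.49811526 0.23526306 0.04553111] [0.53218295 0.31435737 0.06432129]
```

```bash
python3 -m pendant '[[0,0.035,0.001,0,0],[0,0.035,0,0,0],[0,0.005,0,0,0],[0,0,0,0.02,0],[0,0,0,0.02,0],[0,0,0,0.012,0],[0,0,0,0.005,0],[0,0,0,0.005,0],[0,0,0,0.004,0],[0,0,0,0.003,0],[0,0,0,0.001,0],[0,0,0,0,0]]'
```

```text
t: 32.43
eef_pos: [0.5128, 0.3407, 0.3513]
tool_rot: [0.0, 0.701, 0.713, -0.0]
contact_force: [-4.7, -2.1, 10.0]
gripper_width: -0.001
grasp_force: 4.6
```

```bash
python3 -m pendant '[[0,0,0,0.0005,0],[0,0,0,0,0],[0,0,0,0,0],[0,0,0,0,0],[0,0,0,0,0],[0,0,0,0,0],[0,0,0,0,0]]'; python3 -m pendant '[[0,0,0,-0.005,0],[0,0,0,-0.015,0],[0,0,0,-0.02,0],[0,0,0,-0.025,0],[0.045,-0.035,0,0,0],[0.045,-0.035,0,0,0],[0.045,-0.005,0,0,0],[0.045,0,0,0,0],[0.045,0,0,0,0]]'
python3 - <<'E'
from h import *
print(st()[1]); m,p,d=cap('wrist')
for x,P in masks('wrist','syringe_50',m,d):
    T=P[(P[:,2]>.045)&(P[:,2]<.08)&(P[:,1]>.2)]
    if len(T)>30: print(axfit(T[T[:,2]>.055]),T[T[:,2]>.057].mean(0),T.min(0),T.max(0))
for x,P in masks('wrist','gauge_knob',m,d): pass
E
```

```text
t: 33.02
eef_pos: [0.5127, 0.3407, 0.3512]
tool_rot: [0.0, 0.701, 0.713, 0.0]
contact_force: [-6.2, -2.1, 11.5]
gripper_width: 0.001
grasp_force: 5.9
t: 33.77
eef_pos: [0.5147, 0.2652, 0.4147]
tool_rot: [0.0, 0.702, 0.712, 0.0]
contact_force: [-0.4, 0.7, -0.5]
gripper_width: 0.522
grasp_force: 0.0
[0.51474381 0.26520104 0.41469553]
syringe_50 wrist [369.0, 328.0] 0.88 1272 rect ([570.3, 124.7], [123.1, 27.2], 81.3) z [0.0109, 0.0193, 0.0217]
syringe_50 wrist [427.0, 315.0] 0.7 481 rect ([640.5, 135.0], [83.2, 10.0], -80.2) z [0.0085, 0.0119, 0.0138]
syringe_50 wrist [327.0, 201.0] 0.66 1832 rect ([512.8, 274.0], [76.6, 32.8], -82.3) z [0.0497, 0.0607, 0.0634]
91.0 [0.51502774 0.27908235 0.06085383] [0.49956327 0.2356519  0.04511105] [0.53261529 0.31288658 0.06457753]
gauge_knob wrist [326.0, 136.0] 0.67 1909 rect ([513.7, 339.0], [23.4, 23.4], 47.3) z [0.2033, 0.2049, 0.2064]
```

```bash
python3 -m pendant '[[0.045,0,0,0.04,0],[0.045,0,0,0.04,0],[0.045,0,0,0.04,0],[0.045,0,0,0.04,0],[0.045,0,0,0.025,0],[0.045,0,0,0.012,0],[0,0,0,0,0],[0,0,0,0,0],[0,0,0,0,0],[0,0,0,0,0],[0,0,0,-0.005,0],[0,0,0,-0.005,0]]' 30
python3 -m pendant '[[0,-0.015,0,0,0],[0,-0.03,0,0,0],[0,-0.03,0,0,0],[0,-0.03,0,0,0],[0,-0.03,0,0,0],[0,-0.03,0,-0.03,0],[0,-0.03,0,-0.03,0],[0,-0.04,0,-0.02,0],[0,-0.04,0,-0.01,0],[0,-0.04,-0.005,-0.01,0],[0,-0.04,-0.01,0,0],[0,-0.04,-0.01,0,0]]'
python3 -m pendant '[[0,-0.04,-0.01,0,0],[0,-0.04,0,0,0],[0,-0.037,0,0,0],[0,-0.037,0,0,-1.5],[0,0,0,0,0],[0,0,0,0,0],[0,0,0,0,0]]'
python3 - <<'E'
from h import *
print(st()[1]); m,p,d=cap('wrist')
P=cloud(m,d,(d>.05)); T=P[(P[:,2]>.12)&(P[:,2]<.2)&(P[:,1]>-.26)&(abs(P[:,0]-.489)<.03)]
print(len(T),rect(T),axfit(T),np.percentile(T[:,2],97))
inrack()
E
```

```text
t: 34.92
eef_pos: [0.5148, 0.2656, 0.2289]
tool_rot: [0.0, 0.701, 0.713, 0.001]
contact_force: [0.0, 0.2, -1.0]
gripper_width: 0.277
grasp_force: 32.2
t: 35.92
eef_pos: [0.4958, -0.128, 0.3271]
tool_rot: [0.002, 0.701, 0.713, 0.001]
contact_force: [1.2, -0.2, -0.6]
gripper_width: 0.278
grasp_force: 32.2
t: 36.5
eef_pos: [0.4886, -0.2797, 0.3257]
tool_rot: [0.0, 0.692, 0.722, 0.0]
contact_force: [0.2, 0.4, -1.0]
gripper_width: 0.272
grasp_force: 32.2
[ 0.4885795  -0.27970186  0.32573545]
15140 ([486.9, -214.2], [92.4, 25.1], -87.7) 92.5 0.1718073931707698
at [236. 186.] sc 0.86 ends x [-77.   67.9] y0 103.1 ang deg -0.02 ztop 60.7 tilt 0.01
at [326. 200.] sc 0.79 ends x [-67.1  70. ] y0 39.3 ang deg -0.14 ztop 171.7 tilt 0.35
```

```bash
python3 -m pendant '[[0,-0.004,0.001,0.03,0],[0,0,0,0.03,0],[0,0,0,0.02,0],[0,0,0,0.015,0],[0,0,0,0.01,0],[0,0,0,0.006,0],[0,0,0,0,0],[0,0,0,0,0]]'
python3 -m pendant '[[0.028,0,0,0.001,0],[0.035,0,0,0,0],[0.042,0,0,0,0],[0.042,0,0,0,0],[0.042,0,0,-0.03,0],[0.042,0,0,-0.04,0],[0.042,0,0,-0.04,0],[0.042,0,0,-0.04,0],[0.042,0,0,-0.02,0],[0.042,0,0,0,0]]'
python3 -c "
from h import *
print(st()[1]); inrack()"
```

```text
t: 37.32
eef_pos: [0.4899, -0.2837, 0.2144]
tool_rot: [0.0, 0.691, 0.722, -0.0]
contact_force: [-1.3, 0.0, -0.5]
gripper_width: 0.278
grasp_force: 32.3
t: 38.15
eef_pos: [0.4914, -0.2843, 0.3889]
tool_rot: [0.005, 0.692, 0.722, 0.001]
contact_force: [0.5, 0.4, -0.4]
gripper_width: 0.49
grasp_force: 0.0
[ 0.49139467 -0.28425413  0.38890024]
at [320. 167.] sc 0.83 ends x [-72.1  62.9] y0 39.5 ang deg 0.02 ztop 58.2 tilt -0.06
at [246. 168.] sc 0.7 ends x [-76.8  62.9] y0 103.1 ang deg 0.0 ztop 60.7 tilt 0.0
```

Syringe_30 is seated too. Next come the three small ones.

```bash
python3 -m pendant '[[0.042,0.035,0.015,0,0],[0.042,0.035,0.015,0,0],[0.042,0.035,0.015,0,0],[0.042,0.035,0.015,0,0],[0.042,0.035,0.015,0,0],[0.042,0.035,0.015,0,0],[0.042,0.035,0.015,0,0],[0.042,0.034,0.017,0,2.5],[0.042,0,0,0,0],[0.042,0,0,0,0],[0.042,0,0,0,0]]'
python3 -c "
from h import *
print(st()[1]); find(name='h')"
```

```text
t: 39.17
eef_pos: [0.5992, -0.0006, 0.3813]
tool_rot: [-0.001, 0.707, 0.707, -0.001]
contact_force: [-0.2, -0.8, -0.1]
gripper_width: 0.492
grasp_force: 0.0
[ 0.59919247 -0.00060554  0.38127284]
size 50 z97 0.0607 ang 98.2 score 0.85 s-ends [-0.369 -0.266] lineAt: c= [ 0.4331 -0.2575] pin [] noz [] c from noz []
size 20 z97 0.0214 ang 84.1 score 0.78 s-ends [0.122 0.232] lineAt: c= [0.5682 0.1197] pin [[0.5672, 0.1219]] noz [] c from noz []
size 5 z97 0.0133 ang 99.6 score 0.74 s-ends [-0.036  0.066] lineAt: c= [0.6422 0.1252] pin [] noz [[0.6321, 0.174], [0.6528, 0.0255]] c from noz [[0.6428, 0.122], [0.6501, 0.0788]]
size 10 z97 0.017 ang 118.7 score 0.69 s-ends [-0.313 -0.209] lineAt: c= [ 0.3991 -0.0813] pin [[0.4004, -0.0833]] noz [[0.4234, -0.1311]] c from noz [[0.3983, -0.0798]]
size 10 z97 0.017 ang 80.5 score 0.66 s-ends [0.022 0.129] lineAt: c= [ 0.6433 -0.0296] pin [[0.6474, -0.0319]] noz [[0.6525, 0.0258]] c from noz [[0.6432, -0.0304]]
```

View pics/h.png

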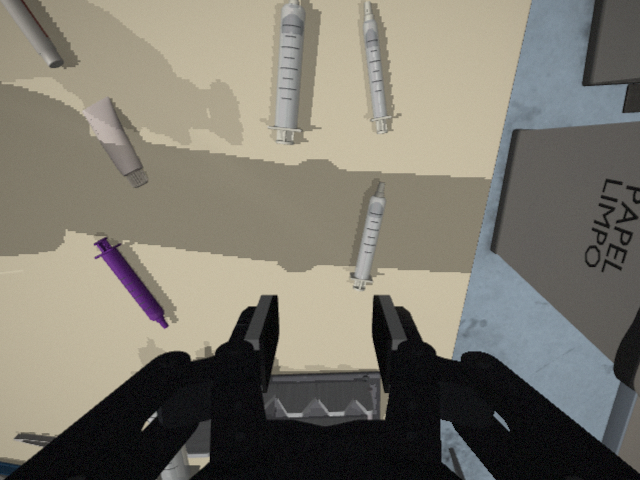

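Two things look like syringe_10: the purple one at (130,280), and the clear one at (368,235) with a 16 mm top height. The clear one is the real one; the enlarged view confirms it has a clear barrel with graduations. I'm taking it at (0.643,-0.030).

```bash
python3 -m pendant '[[0.035,-0.015,0.022,0.02,0],[0.035,-0.015,0.022,0.03,0],[0.035,0,0,0.03,5],[0.035,0,0,0.04,4.5],[0.035,0,0,0.04,0],[0.035,0,0,0.025,0],[0.035,0,0,0,0],[0.035,0,0,0,0]]' 30
python3 -m pendant '[[0.035,0,0,0.01,0],[0.035,0,0,0.008,0],[0.035,0,0,0,0],[0,0,0,0,0],[0,0,0,0,0],[0,0,0,0,0],[0,0,0,0,0],[0,0,0,0,0],[0,0,0,-0.02,0],[0,0,0,-0.02,0]]' 30
```

```text
t: 40.03
eef_pos: [0.6431, -0.0311, 0.1972]
tool_rot: [-0.001, 0.764, 0.645, -0.001]
contact_force: [-0.3, -0.6, 0.5]
gripper_width: 0.409
grasp_force: 0.0
t: 40.87
eef_pos: [0.6429, -0.0302, 0.2192]
tool_rot: [-0.001, 0.763, 0.646, -0.001]
contact_force: [0.4, -0.3, -0.0]
gripper_width: 0.166
grasp_force: 29.5
```

```bash
python3 -m pendant '[[0,0,0,-0.035,0],[0,0,0,-0.035,-6],[0,0,0,-0.035,-6.2],[0,-0.034,-0.011,0,0],[0,-0.034,-0.011,0,0],[0,-0.034,-0.01,0,0],[0,-0.034,-0.01,0,0],[0,-0.034,-0.01,0,0],[0,-0.034,-0.01,0,0],[0,0,0,0,0],[0,0,0,0,0],[0,0,0,0,0]]'
python3 - <<'E'
from h import *
print(st()[1]); inrack()
E
```

```text
t: 41.87
eef_pos: [0.5911, -0.2365, 0.3249]
tool_rot: [-0.0, 0.691, 0.723, 0.0]
contact_force: [0.8, 0.2, 0.2]
gripper_width: 0.163
grasp_force: 29.5
[ 0.59107392 -0.23650029  0.32488475]
at [326. 306.] sc 0.81 ends x [-54.5  55.7] y0 -64.7 ang deg 0.05 ztop 160.6 tilt -0.03
at [ 99. 241.] sc 0.72 ends x [-77.   66.6] y0 102.2 ang deg 0.15 ztop 60.6 tilt -0.0
at [185. 241.] sc 0.71 ends x [-72.1  62.2] y0 38.6 ang deg 0.51 ztop 58.2 tilt -0.09
```

```bash
python3 -m pendant '[[0,0,-0.0013,0.03,0],[0,0,0,0.03,0],[0,0,0,0.02,0],[0,0,0,0.013,0],[0,0,0,0.008,0],[0,0,0,0.004,0],[0,0,0,0,0],[0,0,0,0,0]]'
python3 -m pendant '[[0.02,0,0,0,0],[0.025,0,0,0,0],[0.028,0,0,0,0],[0.028,0,0,0,0],[0.028,0,0,-0.03,0],[0.028,0,0,-0.04,0],[0.028,0,0,-0.04,0],[0.028,0,0,-0.03,0],[0.028,-0.03,0,-0.02,0],[0.028,-0.03,0,0,0],[0.028,0,0,0,0],[0.028,0,0,0,0]]'
python3 -c "
from h import *
print(st()[1]); inrack()"
```

```text
t: 42.63
eef_pos: [0.5904, -0.2366, 0.2209]
tool_rot: [0.001, 0.69, 0.723, 0.0]
contact_force: [-1.2, 0.1, -0.7]
gripper_width: 0.167
grasp_force: 29.5
t: 43.63
eef_pos: [0.5919, -0.2995, 0.38]
tool_rot: [0.0, 0.692, 0.722, -0.0]
contact_force: [0.5, 0.4, -0.5]
gripper_width: 0.331
grasp_force: 0.0
[ 0.5918682  -0.29952603  0.3799781 ]
at [327. 145.] sc 0.95 ends x [-54.7  53.7] y0 -62.5 ang deg 0.19 ztop 53.7 tilt -0.33
at [126. 146.] sc 0.6 ends x [-76.9  66.3] y0 102.4 ang deg 0.25 ztop 60.6 tilt 0.04
```

Syringe_10 is seated. Next is syringe_20.

```bash
python3 -m pendant '[[0.04,0.04,-0.002,0,0],[0.04,0.04,-0.002,0,0],[0.04,0.04,-0.002,0,0],[0.04,0.04,-0.002,0,0],[0.04,0.04,-0.002,0,0],[0.04,0.04,0,0,0],[0.04,0.04,0,0,0],[0.04,0.04,0,0,2.5],[0.04,0,0,0,0],[0.04,0,0,0,0],[0.04,0,0,0,0]]'
python3 -c "
from h import *
print(st()[1]); find()"
```

```text
t: 44.65
eef_pos: [0.5673, 0.0233, 0.3797]
tool_rot: [-0.0, 0.705, 0.709, -0.0]
contact_force: [0.5, -0.9, 0.4]
gripper_width: 0.469
grasp_force: 0.0
[0.56733361 0.02328192 0.37970348]
size 50 z97 0.0608 ang 78.1 score 0.94 s-ends [-0.17  -0.114] lineAt: c= [ 0.4307 -0.2367] pin [] noz [] c from noz []
size 10 z97 0.0169 ang 118.6 score 0.89 s-ends [-0.312 -0.208] lineAt: c= [ 0.3989 -0.0806] pin [[0.3974, -0.0828]] noz [[0.4197, -0.1337]] c from noz [[0.3987, -0.0802]]
size 5 z97 0.0134 ang 99.6 score 0.63 s-ends [-0.036  0.065] lineAt: c= [0.6422 0.1234] pin [[0.6416, 0.1209]] noz [[0.6346, 0.175]] c from noz [[0.6423, 0.1226]]
size 20 z97 0.0213 ang 84.0 score 0.58 s-ends [0.123 0.24 ] lineAt: c= [0.5679 0.1243] pin [[0.5659, 0.124]] noz [[0.5725, 0.1874]] c from noz [[0.568, 0.1255]]
size 50 z97 0.0519 ang 84.1 score 0.55 s-ends [-0.137 -0.118] lineAt: c= [ 0.5876 -0.1887] pin [] noz [] c from noz []
```

```bash
python3 -m pendant '[[0.04,0.034,0.001,0,0],[0.04,0.034,0,0.01,0],[0.04,0.033,0,0.02,0],[0.04,0,0,0.03,3.2],[0.04,0,0,0.04,3],[0.04,0,0,0.04,0],[0.04,0,0,0.03,0],[0.04,0,0,0.014,0],[0.04,0,0,0,0],[0.04,0,0,0,0]]' 30
python3 -m pendant '[[0.04,0,0,0.01,0],[0.04,0,0,0.007,0],[0.04,0,0,0,0],[0,0,0,0,0],[0,0,0,0,0],[0,0,0,0,0],[0,0,0,0,0],[0,0,0,0,0],[0,0,0,-0.02,0],[0,0,0,-0.02,0]]' 30
```

```text
t: 45.68
eef_pos: [0.569, 0.1231, 0.1963]
tool_rot: [-0.0, 0.744, 0.669, 0.0]
contact_force: [-0.2, 0.6, 1.1]
gripper_width: 0.467
grasp_force: 0.0
t: 46.52
eef_pos: [0.5678, 0.1232, 0.2184]
tool_rot: [-0.001, 0.743, 0.669, -0.001]
contact_force: [-0.7, 0.7, -0.3]
gripper_width: 0.227
grasp_force: 29.5
```

```bash
python3 -m pendant '[[0,0,0,-0.037,0],[0,0,0,-0.037,-4.3],[0,0,0,-0.036,-4.3],[0,-0.04,-0.005,0,0],[0,-0.04,-0.005,0,0],[0,-0.04,-0.005,0,0],[0,-0.04,-0.005,0,0],[0,-0.04,-0.005,0,0],[0,-0.04,-0.005,0,0],[0,-0.04,-0.005,0,0],[0,-0.04,-0.005,0,0],[0,-0.04,0,0,0]]'
python3 -m pendant '[[0,0,0,0,0],[0,0,0,0,0],[0,0,0,0,0]]'
python3 - <<'E'
from h import *
print(st()[1]); inrack()
E
```

```text
t: 47.52
eef_pos: [0.5433, -0.2402, 0.3288]
tool_rot: [-0.0, 0.691, 0.723, -0.0]
contact_force: [0.2, -0.8, -0.6]
gripper_width: 0.22
grasp_force: 29.5
t: 47.77
eef_pos: [0.5445, -0.2376, 0.3287]
tool_rot: [-0.0, 0.691, 0.723, 0.0]
contact_force: [0.8, 0.9, -0.3]
gripper_width: 0.226
grasp_force: 29.5
[ 0.54449785 -0.23764633  0.3287433 ]
at [386. 240.] sc 0.92 ends x [-54.4  53.8] y0 -62.3 ang deg -0.06 ztop 53.7 tilt -0.33
at [164. 240.] sc 0.87 ends x [-77.   66.1] y0 102.5 ang deg 0.18 ztop 60.7 tilt 0.03
at [250. 240.] sc 0.83 ends x [-72.1  63.8] y0 39.2 ang deg -0.04 ztop 58.1 tilt -0.07
at [329. 309.] sc 0.81 ends x [-56.9  61.3] y0 -18.0 ang deg -0.35 ztop 170.2 tilt -0.08
```

```bash
python3 -m pendant '[[0,0,-0.0012,0.03,0],[0,0,0,0.03,0],[0,0,0,0.024,0],[0,0,0,0.013,0],[0,0,0,0.009,0],[0,0,0,0.006,0],[0,0,0,0,0],[0,0,0,0,0]]'
python3 -m pendant '[[0.024,0,0,0,0],[0.03,0,0,0,0],[0.032,0,0,0,0],[0.032,0,0,0,0],[0.032,0,0,-0.03,0],[0.032,0,0,-0.04,0],[0.032,0,0,-0.04,0],[0.032,0,0,-0.03,0],[0.032,-0.03,0,-0.02,0],[0.032,-0.03,0,0,0],[0.032,0,0,0,0],[0.032,0,0,0,0]]'
python3 -c "
from h import *
print(st()[1]); inrack()"
```

```text
t: 48.53
eef_pos: [0.544, -0.2379, 0.2178]
tool_rot: [0.001, 0.691, 0.723, 0.0]
contact_force: [0.6, -0.5, 0.7]
gripper_width: 0.223
grasp_force: 29.5
t: 49.53
eef_pos: [0.5454, -0.3004, 0.3771]
tool_rot: [0.0, 0.693, 0.721, -0.0]
contact_force: [-0.5, 1.5, -1.4]
gripper_width: 0.374
grasp_force: 0.0
[ 0.54535188 -0.30044377  0.37705675]
at [182. 149.] sc 0.98 ends x [-77.1  64.5] y0 102.7 ang deg 0.2 ztop 60.7 tilt 0.0
at [383. 146.] sc 0.97 ends x [-54.8  52.2] y0 -62.2 ang deg 0.07 ztop 53.7 tilt -0.34
at [326. 146.] sc 0.84 ends x [-58.2  59.1] y0 -16.6 ang deg 0.19 ztop 56.1 tilt -0.31
at [259. 149.] sc 0.76 ends x [-72.   60.8] y0 39.1 ang deg 0.23 ztop 58.2 tilt -0.05
```

Syringe_20 is seated. Last is syringe_5.

```bash
python3 -m pendant '[[0.03,0.038,0.013,0,0],[0.03,0.038,0.014,0,0],[0.03,0.038,0.014,0,0],[0.03,0.038,0.014,0,0],[0.03,0.038,0.014,0,0],[0.03,0.038,0.014,0,0],[0.03,0.038,0.013,0,0],[0.03,0.038,0.013,0,2.5],[0.03,0,0,0,0],[0.03,0,0,0,0],[0.03,0,0,0,0]]'
python3 -c "
from h import *
print(st()[1]); find()"
```

```text
t: 50.55
eef_pos: [0.6409, 0.0115, 0.3765]
tool_rot: [-0.0, 0.706, 0.708, -0.001]
contact_force: [0.4, -0.5, -0.5]
gripper_width: 0.347
grasp_force: 0.0
[0.64092763 0.01151701 0.3765017 ]
size 50 z97 0.0584 ang 83.5 score 0.8 s-ends [-0.223 -0.131] lineAt: c= [ 0.5108 -0.1279] pin [[0.4755, -0.2719]] noz [] c from noz []
size 50 z97 0.0531 ang 53.8 score 0.73 s-ends [0.074 0.113] lineAt: c= [ 0.4124 -0.1889] pin [] noz [[0.3973, -0.1954]] c from noz [[0.4492, -0.1386]]
size 50 z97 0.052 ang 100.5 score 0.64 s-ends [-0.308 -0.297] lineAt: c= [ 0.5944 -0.1973] pin [] noz [] c from noz []
size 5 z97 0.0135 ang 99.8 score 0.58 s-ends [-0.038  0.062] lineAt: c= [0.643  0.1238] pin [[0.6402, 0.1212]] noz [[0.6333, 0.1759]] c from noz [[0.643, 0.1238]]
```

```bash
python3 -m pendant '[[0.03,0.038,0.002,0,0],[0.03,0.037,0,0.01,0],[0.03,0.037,0,0.02,0],[0.03,0,0,0.03,-5],[0.03,0,0,0.04,-4.6],[0.03,0,0,0.04,0],[0.03,0,0,0.03,0],[0.03,0,0,0.014,0],[0.03,0,0,0,0],[0.03,0,0,0,0]]' 30
python3 -m pendant '[[0.025,0,0,0.01,0],[0.025,0,0,0.006,0],[0.025,0,0,0,0],[0.025,0,0,0,0]]'
```

```text
t: 51.58
eef_pos: [0.6437, 0.1218, 0.1937]
tool_rot: [-0.0, 0.645, 0.764, 0.0]
contact_force: [0.1, 0.0, 1.3]
gripper_width: 0.348
grasp_force: 0.0
t: 51.92
eef_pos: [0.6434, 0.1222, 0.1777]
tool_rot: [0.0, 0.645, 0.764, 0.0]
contact_force: [-0.7, -0.4, -0.8]
gripper_width: 0.294
grasp_force: 0.0
```

```bash
python3 -m pendant '[[0.025,0,0,0.002,0],[0.018,0,0,0,0],[0.01,0,0,0,0],[0,0,0,0,0],[0,0,0,0,0],[0,0,0,0,0],[0,0,0,0,0]]' 30; python3 -m pendant '[[0,0,0,-0.02,0],[0,0,0,-0.02,0],[0,0,0,-0.036,0],[0,0,0,-0.036,4],[0,0,0,-0.036,3.1],[0,0,0,0,0],[0,0,0,0,0]]'
```

```text
t: 52.5
eef_pos: [0.6434, 0.1222, 0.1754]
tool_rot: [0.0, 0.645, 0.764, 0.0]
contact_force: [-0.1, -0.7, 3.7]
gripper_width: 0.132
grasp_force: 29.5
t: 53.08
eef_pos: [0.6439, 0.1227, 0.3258]
tool_rot: [0.002, 0.691, 0.723, 0.002]
contact_force: [-0.6, 0.2, -0.9]
gripper_width: 0.13
grasp_force: 29.4
```

```bash
python3 -m pendant '[[0,-0.04,-0.003,0,0],[0,-0.04,-0.003,0,0],[0,-0.04,-0.003,0,0],[0,-0.04,-0.003,0,0],[0,-0.04,-0.003,0,0],[0,-0.04,-0.003,0,0],[0,-0.04,-0.003,0,0],[0,-0.04,-0.003,0,0],[0,-0.037,-0.004,0,0],[0,0,0,0,0],[0,0,0,0,0],[0,0,0,0,0]]'
python3 - <<'E'
from h import *
print(st()[1]); inrack()
E
```

```text
t: 54.08
eef_pos: [0.6308, -0.2354, 0.3216]
tool_rot: [-0.001, 0.691, 0.723, -0.0]
contact_force: [0.5, 1.7, 0.3]
gripper_width: 0.131
grasp_force: 29.4
[ 0.63080317 -0.23537497  0.32159196]
at [ 41. 243.] sc 0.9 ends x [-77.1  66.9] y0 101.4 ang deg -0.23 ztop 60.6 tilt 0.03
at [207. 238.] sc 0.9 ends x [-58.4  59.5] y0 -17.3 ang deg 0.63 ztop 56.0 tilt -0.34
at [130. 238.] sc 0.76 ends x [-72.   63.2] y0 38.3 ang deg 0.3 ztop 58.2 tilt -0.09
at [324. 302.] sc 0.72 ends x [-48.7  54.2] y0 -104.1 ang deg 0.08 ztop 159.3 tilt -0.15
at [270. 243.] sc 0.59 ends x [-54.7  52.5] y0 -62.8 ang deg 0.23 ztop 53.8 tilt -0.34
```

Run:
```python
from h import *
P=np.load('rackP.npy'); q=P[:,:2]-C0; xr=q@XR*1000; yr=q@YR*1000; z=P[:,2]*1000
for lo,hi in((-150,-110),(110,150)):
    k=(abs(xr)<18)&(z>11)&(yr>lo)&(yr<hi); print(k.sum(),np.percentile(yr[k],[2,50,98]).round(1),np.percentile(z[k],[2,50,98]).round(1))
m,p,d=cap('wrist'); Q=cloud(m,d,d>.03)
q=Q[:,:2]-C0; x2=q@XR*1000; y2=q@YR*1000; k=(Q[:,2]>.14)&(Q[:,2]<.2)&(abs(x2)<12); print('finger y',np.percentile(y2[k],[1,10,90,99]).round(1),np.percentile(Q[k,2],[1,99]))
```

```text
311 [-125.8 -122.4 -120.2] [21.5 24.4 26.1]
295 [127.4 129.5 132.7] [21.9 24.4 26.2]
finger y [-131.2 -121.3  -87.7  -72.8] [0.15519667 0.19968615]
```

The end rod tops out at 26 mm, while the fingertips stay above 43 mm, so it is clear. Placing.

```bash
python3 -m pendant '[[0,-0.002,0.0006,0.03,0],[0,0,0,0.03,0],[0,0,0,0.02,0],[0,0,0,0.013,0],[0,0,0,0.008,0],[0,0,0,0.004,0],[0,0,0,0,0],[0,0,0,0,0]]'
python3 -m pendant '[[0.016,0,0,0,0],[0.02,0,0,0,0],[0.022,0,0,0,0],[0.022,0,0,0,0],[0.022,0,0,-0.03,0],[0.022,0,0,-0.04,0],[0.022,0,0,-0.04,0],[0.022,0,0,-0.03,0],[0.022,-0.035,0,-0.02,0],[0.022,-0.035,-0.03,0,0],[0.022,0,-0.03,0,0],[0.022,0,-0.03,0,0]]'
python3 -m pendant '[[0.022,0,0,0,0],[0.022,0,0,0,0]]'
python3 - <<'E'
from h import *
print(st()[1]); inrack(); cap('wrist','z')
m,p,d=cap('side','z_side')
for x,P in masks('side','gauge_knob',m,d): pass
E
```

```text
t: 54.9
eef_pos: [0.6325, -0.2375, 0.2193]
tool_rot: [0.001, 0.691, 0.723, 0.0]
contact_force: [0.3, -1.0, 0.0]
gripper_width: 0.126
grasp_force: 29.4
t: 55.9
eef_pos: [0.5464, -0.3108, 0.3783]
tool_rot: [0.001, 0.693, 0.721, -0.0]
contact_force: [-0.7, 0.8, -0.6]
gripper_width: 0.256
grasp_force: 0.0
t: 56.07
eef_pos: [0.5465, -0.309, 0.3785]
tool_rot: [0.0, 0.692, 0.722, -0.001]
contact_force: [0.4, 0.5, -0.7]
gripper_width: 0.258
grasp_force: 0.0
[ 0.54646683 -0.30896857  0.37847363]
at [382. 135.] sc 0.92 ends x [-54.6  53.2] y0 -62.3 ang deg 0.12 ztop 53.8 tilt -0.34
at [432. 136.] sc 0.87 ends x [-51.3  50.1] y0 -103.8 ang deg -0.03 ztop 52.2 tilt -0.09
at [260. 134.] sc 0.79 ends x [-72.   62.5] y0 39.2 ang deg 0.06 ztop 58.2 tilt -0.07
at [326. 136.] sc 0.77 ends x [-58.3  57.8] y0 -16.4 ang deg 0.25 ztop 56.0 tilt -0.22
at [178. 136.] sc 0.71 ends x [-76.9  66.5] y0 102.8 ang deg 0.07 ztop 60.7 tilt -0.01
gauge_knob side [288.0, 184.0] 0.52 43 rect ([512.2, 332.4], [15.1, 14.5], -63.0) z [0.095, 0.1883, 0.2071]
```

View pics/z.png

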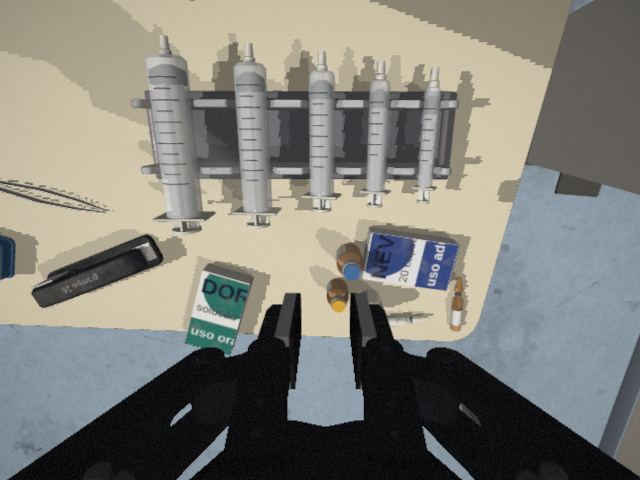

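All five syringes lie in their own notches (columns 175, 255, 320, 378 and 430), with nozzles towards the gauge and heights correct. The robot is clear and the foot is up.

```bash
python3 -c "
from station import bot
print(bot.hand_in())"
```

```text
the job is handed in; nothing more can be done
None
```

I zero-checked the gauge, gauged both pump syringes in order, and left all five syringes in their own notches with nozzles towards the gauge; the job was handed in at about 56 s, and no verdict came back.

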